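# Measure a paving brick on the sloping measuring board

### The arm

A 6-joint arm with a two-finger parallel gripper is mounted at the origin on the work surface. World frame = base frame: x ahead of the robot, y to its left, z up, the work surface at z = 0. Lengths are in mm, angles in degrees, forces in N, time in s.
With the tool pointing down it reaches from about 350 to 850 mm from the base axis. Payload 8.1 kg.
Tool frame: the origin (TCP) lies midway between the tips of the shut fingers; the grasp point (between the pads) lies hold_point_z behind it (hold_point_z is the distance from the TCP to the grasp point, in mm); z points along the fingers, x is the direction in which the jaws open and shut, and the axes are right-handed (so a half turn about z gives the same grasp; the last joint's range is limited). The gripper opens to 85 mm and grips with 20 to 120 N. Pads are 22 mm wide; open, the fingers measure 114 mm over their backs; the gripper's body (76 mm by 85 mm) begins 54 mm behind the grasp point. The pads swing forward as they close: fully open they stand 13 mm farther back than shut.
Start: joints at [-4.893, 7.471, 85.268, -0, 87.261, -4.893], TCP at [600.004, 0.022, 231.292] pointing down, gripper open.
Joint ranges: [-169.43, 169.43], [-51.17, 129.36], [1.28, 143.12], [-76.62, 256.62], [0, 156.53], [-152.29, 152.29]. Speed limits (degrees/s): [136.94, 136.94, 159.86, 180, 180, 180].

### API

Orientations are given as [roll, pitch, yaw] about the fixed x, y, z axes, in that order (R = Rz(yaw) Ry(pitch) Rx(roll)).
In Python, from bench import * gives the robot as it stands.
- The arm moves only by the shell command python3 -m pendant 'ROWS' [OPENING] [FORCE]. ROWS is JSON, a list that holds one entry, the list of rows, each a list of 4 numbers: the shift along the tool's x, y, z normalised to -1 to 1, where 1 is 0.02 m, then the turn about the tool's z normalised to -1 to 1, where 1 is 0.08 rad. A call has exactly 10 rows; each row shifts and turns the pose as measured when the row begins, along the tool's axes as they then stand; what a row does not reach is not made up. A row lasts 1/12 s, in which the tool goes at most 41.7 mm and 7.16 degrees, less where a joint would pass 70% of its speed; a pose out of reach is approached as far as the arm can. A call with a number of a shift or a turn outside -1 to 1 is refused whole. A call with a gripper value outside its range is refused whole. OPENING is the gripper's target within -1 to 1 (fully open at 1, half-way at 0, shut at -1), set as the call begins (- or left out, the last holds). The fingers move at their own pace and stop on an object; FORCE is the grip in N (left out, the last holds). Time passes only in rows, so rows that do not move let the fingers close, or fill a call up. It gives the time, the measured TCP pose, the force and the opening at its end, in the units of the state.
- sense(): the state, without advancing time (a new reading comes with each control period).
- snapshot(name): name is "scene" or "side" or "wrist"; returns the picture (420x560x3 uint8, red, green, blue); there is no depth.
- calibration(name): a dict with "mtx" (3x3 intrinsics, pixels), "world_to_cam" (4x4, takes a point from world to camera coordinates); the wrist camera has in their place "hand_eye" (4x4, takes a point from camera to tool coordinates, whose origin is the TCP and whose axes are the tool frame's). Camera axes: x right, y down, z forward; pixel columns grow to the right and rows downward; lengths in mm; the calibration is good to about 2 mm. A picture is of the moment at which its call begins: read the wrist's pose just before it. calibration takes no time and is no camera call.
- hand_in(): hands the job in, once; it reports no verdict.
The state is a dict: "time": time; "joint_pos": joint angles; "qd": joint speeds; "joint_efforts": joint torques, N m; "tool_pos": TCP position; "tcp_rot": TCP orientation; "ft_force": force on the tool from outside, world axes, zero at the start; "wrist_torque": the same for the moment, N m; "finger_gap": finger opening in mm.
Only numpy, scipy, OpenCV 4.12 (cv2) and the standard library are available. Lean on these libraries where they do the work, as an engineer would, in place of code of your own. Each camera call takes 0.05 s, during which the arm holds its last target.

### The job

Measure the whole paving brick: take it out of the finds tray and lay it flat and lengthwise on the sloping measuring board, its sound square end down and its worn end up, so that it slides down into the low corner; ease it home if it hangs, until it lies flush against both fences. Then push the sliding jaw down the board until it presses on the worn end with a light measuring pressure of about 6 N, keep it pressed for a good second while the length is read, then let go and leave the jaw touching the brick. Old brick chips easily: set it down without a knock, never ram it or bear hard on it, and leave the other finds and tools where they are.

Things in the scene. Friction and masses are not known exactly. Their poses are not given: they have to be found in the camera images.
- brick_center (a point): point in the middle of the whole paving brick (mid-width, half-way up, 55 mm from its square end): red-clay block 54 mm wide, 25 mm thick, 0.27 kg. The other end is worn round, 34 mm wide at the tip, and so the length is 106 to 114 mm, not known beforehand. x along its length to the worn end, y across its width, z through its thickness. It starts flat on the tray's floor, 4 mm above the table
- brick_worn_side (a point): point inside the brick, 30 mm from brick_center towards the worn end (on its x axis): tells which end is the worn one
- deck: sloping plate of the measuring board, fixed; white. Origin: on the plate's surface in the locating corner, where the inner faces of both fences meet. x: across the board, away from the side fence, climbing 0.30 m per m. y: along the board, away from the low fence, climbing 0.34 m per m. z: the plate's normal, 27 degrees off vertical. Free plate: x 0 to 124, y 0 to 300 mm. Gravity draws things to the corner
- brick_home (a point): where brick_center is when the brick lies fully home, square end on the low fence and a long side on the side fence, its x along the deck's y: deck (27, 55, 12.5) mm. Friction on plate and fences is low (0.2 to 0.35) and varies: let go farther up, the brick slides down by itself, but may hang before it touches both fences or lie a little askew; then a push of 1 to 4 N along the plate moves it
- low_fence (a point): top middle of the low fence's inner face: wooden strip along the deck's x, from x = 0 to 128 mm, inner face at deck y = 0, 16 mm thick, 20 mm high above the plate
- side_fence (a point): top middle of the side fence's inner face: wooden strip along the deck's y, from y = 0 to 300 mm, inner face at deck x = 0, 16 mm thick, 20 mm high above the plate, with a steel scale on top
- cursor (a joint): where the sliding jaw stands, in m: from the low fence's inner face to the jaw's face, along the deck's y: 0.106 to 0.114 when it is on the brick lying home. Range 0 to 0.236, starts at 0.18 to 0.23. The jaw is an aluminium plate across the board (deck x 8 to 166 mm), 8 mm thick, top 42 mm above the plate. It stays where it is left; about 2 N move it down the board
- cursor_handle (a point): middle of the upright round wooden handle on the jaw's carriage: 25 mm in diameter, 42 mm tall, axis along the deck's z; at deck x = 145, z = 62 mm, and 34 mm up the board (deck y) from the jaw's face. It stands on the carriage (deck x 125 to 165 mm, up to z = 41 mm, reaching 60 mm up the board from the jaw's face). Pinch it from above or push it from its upper side
- tray: white plastic finds tray, fixed, 260 mm (its x) by 340 mm (its y), walls 24 mm high and 4 mm thick; origin under its centre on the table. The whole brick lies in its +y half, other finds in its -y half
- half_brick: bystander in the tray: broken half of such a brick, about 64 x 54 x 25 mm; origin under its centre
- wall_sherd: bystander in the tray: curved pot sherd, about 52 x 57 mm, 14 mm high; origin under its centre
- pot_foot: bystander in the tray: round foot of a pot, 60 mm in diameter, 17 mm high; origin under its centre
- brush: bystander on the table near the robot: flat brush, 170 mm long (its x), 20 mm high; origin under its middle
- scale_bar: bystander on the table near the robot: flat striped photo scale, 150 (its y) x 12 x 6 mm; origin under its centre
- trowel: bystander on the table beyond the board: pointing trowel, 240 mm long (its x), 26 mm high; origin under its middle
- jar: bystander on the table beyond the tray: clear jar with a white cap, 64 mm in diameter, 85 mm high; origin under its centre
There are look-alikes about, which are no part of the job. What is shaped like the part that bears brick_center but black is not meant.

How it is judged (in metres and radians):
On the way, in this order (a step that is already met when the one before it is completed fails the run):
1. the brick lies flat in the low corner of the board, worn end up, against both fences, and the robot has let go of it (x of brick_center in the frame of deck between 0.0255 and 0.0285 m and y of brick_center in the frame of deck between 0.0535 and 0.058 m and z of brick_center in the frame of deck below 0.0145 m and angle between the x axis of brick_center and the y axis of deck, either way round below 0.05 rad and contact force between the fingers and brick below 0.05 N and y of brick_worn_side in the frame of deck above 0.075 m), for 0.2 s.
2. the jaw is kept pressed on the brick's worn end with 3 N or more for 0.5 s, the brick being home in the corner (contact force between cursor and brick above 3 N and x of brick_center in the frame of deck below 0.0285 m and y of brick_center in the frame of deck below 0.0565 m), for 0.5 s.
At the end, for the whole second after the job is handed in: The brick lies flat on the board with its length along it and its worn end up, brick_center within 1.5 mm of its fully home place against both fences and square to them within 0.03 rad, and the jaw touches its worn upper end; all at rest, and the robot's fingers touch nothing (x of brick_center in the frame of deck between 0.0255 and 0.0285 m and y of brick_center in the frame of deck between 0.0535 and 0.0565 m and z of brick_center in the frame of deck below 0.0145 m and angle between the x axis of brick_center and the y axis of deck, either way round below 0.03 rad and linear speed of brick below 0.01 m/s and distance between brick_center and brick_home below 0.0025 m and contact force between cursor and brick above 0.05 N and y of brick_worn_side in the frame of deck above 0.075 m and contact force between the fingers and anything else below 0.05 N).
It fails at once if the jaw presses on the brick with more than 15 N (contact force between cursor and brick above 15 N).
It fails at once if the brick is knocked or pressed against the board (plate, fences and jaw together) with more than 35 N (contact force between deck and brick above 35 N).
It fails at once if another find or tool is moved by more than 30 mm (distance of any of half_brick, wall_sherd, pot_foot, brush, scale_bar, trowel, jar from where it was at the start of the episode above 0.03 m).
It also fails if it takes over 72 s, if anything falls off the work surface, if the arm or the gripper's body presses on something with over 40 N, if the wrist force passes 120 N, or if a joint passes its speed limit or range.

## Working session

There is one attempt and no reset: what is moved stays moved. The work goes in short steps, Python scripts to look and compute and a shell command to move; the robot and the scene stay as the last step left them, time stands still between calls to the robot, and variables do not carry over. Pictures are saved under pics/ and viewed, and the job is handed in when it is done.

```bash
ls; mkdir -p pics; python3 - <<'E'
from bench import *
import cv2
print(sense())
for n in ["scene","side","wrist"]:
    s=snapshot(n); cv2.imwrite(f"pics/{n}0.png",s[:,:,::-1]); print(n,calibration(n))
E
```

```text
pics
{'time': 0.0, 'joint_pos': array([-4.89474104e+00,  7.51598553e+00,  8.53305008e+01,  1.64246969e-03,
        8.72605035e+01, -4.89325160e+00]), 'qd': array([ 0.04576318,  0.00886256,  0.10955941, -0.004881  ,  0.02813695,
       -0.09787754]), 'joint_efforts': array([-1.90700346e-03, -5.69404185e+01, -5.00557995e+01, -2.19391650e-04,
        1.44415747e-02,  7.24149572e-05]), 'tool_pos': array([5.99447692e+02, 6.25162043e-02, 2.30223569e+02]), 'tcp_rot': array([-1.79989239e+02,  1.06459934e-01, -1.55947756e-03]), 'ft_force': array([0.8023054 , 0.4444232 , 0.32172322]), 'wrist_torque': array([-6.47655298e-02,  8.52820752e-02, -1.95580274e-05]), 'finger_gap': 85.81455622419678}
scene {'mtx': array([[441.66832287,   0.        , 277.51173238],
       [  0.        , 441.66832287, 209.26110321],
       [  0.        ,   0.        ,   1.        ]]), 'world_to_cam': array([[ 7.33419955e-01,  6.79687151e-01, -1.09793844e-02,
        -3.48992511e+02],
       [ 3.98009287e-01, -4.42455502e-01, -8.03630348e-01,
        -1.50566772e+02],
       [-5.51075111e-01,  5.85028637e-01, -5.95027493e
[... 466 characters left out ...]
+02],
       [ 3.99108223e-01, -7.53209377e-01, -5.22865432e-01,
         7.93323847e+02],
       [ 0.00000000e+00,  0.00000000e+00,  0.00000000e+00,
         1.00000000e+00]])}
wrist {'mtx': array([[346.91970856,   0.        , 277.35702912],
       [  0.        , 346.91970856, 210.30774549],
       [  0.        ,   0.        ,   1.        ]]), 'hand_eye': array([[ 9.99998562e-01, -1.69378994e-03,  8.36924350e-05,
        -2.53471572e-02],
       [ 1.61204154e-03,  9.64740074e-01,  2.63199527e-01,
        -6.55675849e+01],
       [-5.26546158e-04, -2.63199014e-01,  9.64741417e-01,
        -1.41867407e+02],
       [ 0.00000000e+00,  0.00000000e+00,  0.00000000e+00,
         1.00000000e+00]])}
```

View pics/scene0.png

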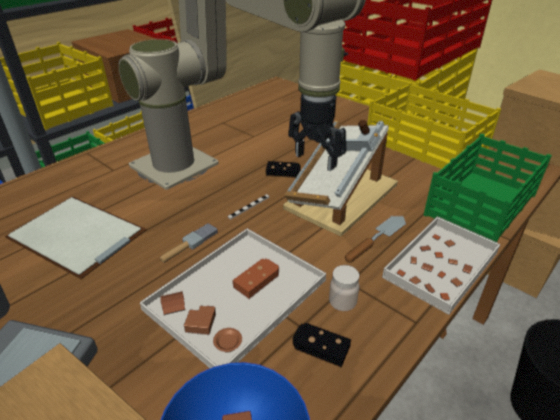

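View pics/side0.png

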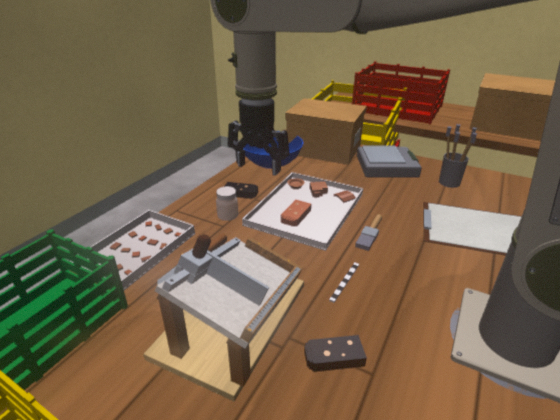

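View pics/wrist0.png

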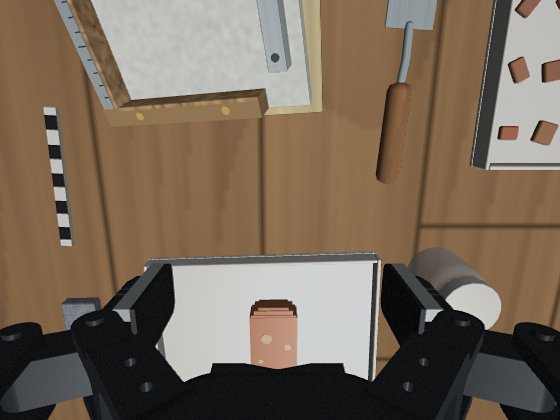

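```bash
python3 - <<'E'
from bench import *
import bench; print([x for x in dir(bench) if x[0]!='_'], getattr(bench,'hold_point_z',None))
import cv2
w=cv2.imread("pics/wrist0.png");s=cv2.imread("pics/scene0.png");d=cv2.imread("pics/side0.png")
a=cv2.resize(w[240:420,180:380],None,fx=2.5,fy=2.5,interpolation=2)
b=cv2.resize(s[240:310,215:295],None,fx=5,fy=5,interpolation=2)
c=cv2.resize(d[180:240,260:340],None,fx=5,fy=5,interpolation=2)
import numpy as np
o=np.zeros((600,800,3),np.uint8)
o[:450,:500]=a[:, :500]
o[:300,500:800]=cv2.resize(b,(300,262))[:300] if False else np.pad(cv2.resize(b,(300,262)),((0,38),(0,0),(0,0)))
o[300:525,500:800]=cv2.resize(c,(300,225))
cv2.imwrite("pics/z0.png",o)
E
```

```text
['PlanningError', 'calibration', 'hand_in', 'hold_point_z', 'sense', 'snapshot'] 18.700000000000003
```

View pics/z0.png

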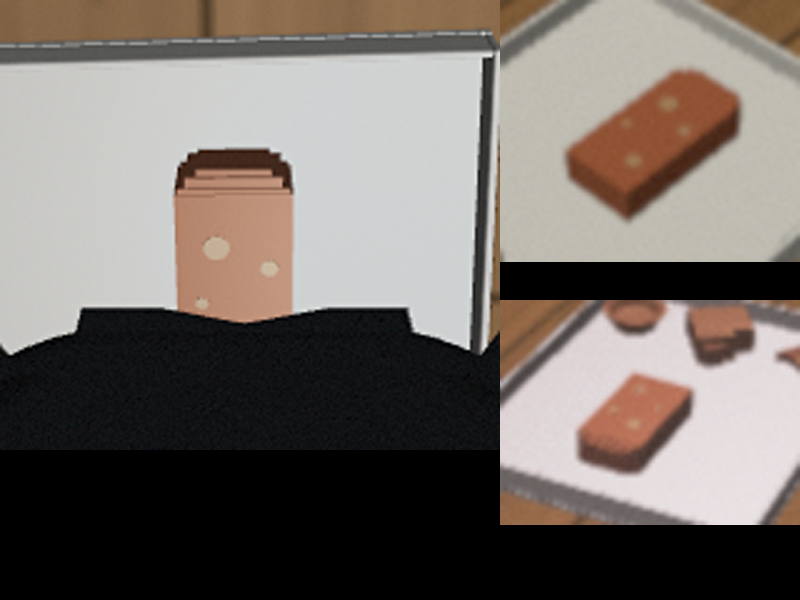

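```bash
python3 -m pendant '[[[0,1,0,0],[0,1,0,0],[0,1,0,0],[0,1,0,0],[0,0.5,0,0],[0,0,0,0],[0,0,0,0],[0,0,0,0],[0,0,0,0],[0,0,0,0]]]' 1 20
python3 - <<'E'
from bench import *
import cv2
st=sense();s=snapshot("wrist"); print(st['tool_pos'],st['tcp_rot'],st['joint_pos']);import numpy as np; np.savez("w1.npz",p=st['tool_pos'],r=st['tcp_rot'])
cv2.imwrite("pics/wrist1.png",s[:,:,::-1])
cv2.imwrite("pics/scene1.png",snapshot("scene")[:,:,::-1])
E
```

```text
time: 0.98
tool_pos: [598.1, -89.2, 227.0]
tcp_rot: [-179.8, 0.4, 0.2]
ft_force: [0.8, -0.1, 0.2]
finger_gap: 85.5
[598.08628936 -89.15025696 226.9551678 ] [-179.81827273    0.40428634    0.19758457] [-1.33846106e+01  8.71910321e+00  8.43551459e+01  8.17901715e-02
  8.73614098e+01 -1.35856299e+01]
```

View pics/wrist1.png

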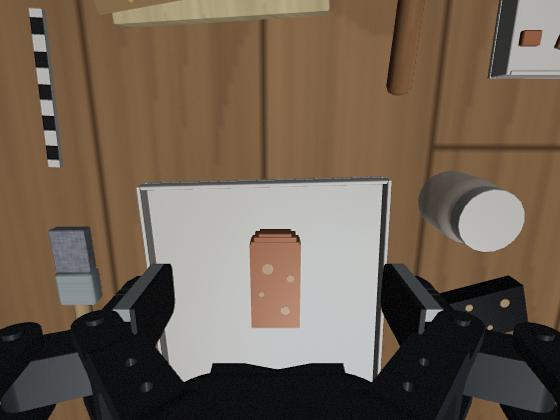

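View pics/scene1.png

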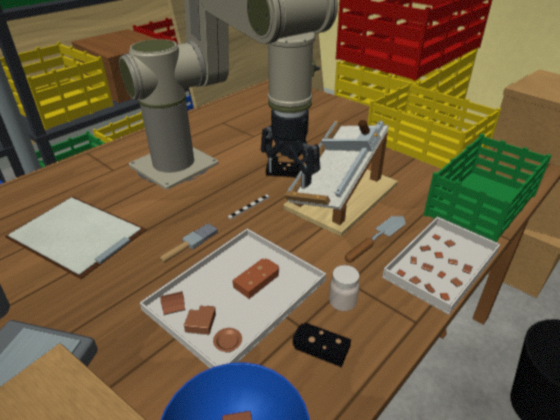

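```bash
cat > h.py <<'E'
from bench import *
import cv2, numpy as np
from scipy.spatial.transform import Rotation as R
def T_tool(p,r):
    T=np.eye(4);T[:3,:3]=R.from_euler('xyz',r,degrees=True).as_matrix();T[:3,3]=p;return T
def cam(name,p=None,r=None):
    c=calibration(name);K=np.array(c['mtx'])
    if name=='wrist': T=T_tool(p,r)@np.array(c['hand_eye'])
    else: T=np.linalg.inv(np.array(c['world_to_cam']))
    return K,T   # cam->world
def ray(C,uv):
    K,T=C; d=T[:3,:3]@np.linalg.solve(K,np.array([uv[0],uv[1],1.]));return T[:3,3],d/np.linalg.norm(d)
def onz(C,uv,z):
    o,d=ray(C,uv);return o+d*(z-o[2])/d[2]
def tri(rays):
    A=np.zeros((3,3));b=np.zeros(3)
    for o,d in rays:
        P=np.eye(3)-np.outer(d,d);A+=P;b+=P@o
    x=np.linalg.solve(A,b);return x,[np.linalg.norm((np.eye(3)-np.outer(d,d))@(x-o)) for o,d in rays]
def proj(C,X):
    K,T=C;q=np.linalg.inv(T)@np.append(X,1);u=K@q[:3];return u[:2]/u[2]
def red(img):  # BGR
    h=cv2.cvtColor(img,cv2.COLOR_BGR2HSV);return ((h[...,0]<14)&(h[...,1]>90)&(h[...,2]>100)).astype(np.uint8)
E
python3 - <<'E'
from h import *
w=np.load('w1.npz');C=cam('wrist',w['p'],w['r']);im=cv2.imread('pics/wrist1.png')
h=cv2.cvtColor(im,cv2.COLOR_BGR2HSV)
roi=np.zeros(im.shape[:2],np.uint8);roi[222:340,235:315]=1
m=((im[...,0].astype(int)<150)&(im[...,2].astype(int)-im[...,0]>40)).astype(np.uint8)*roi
m=cv2.morphologyEx(m,cv2.MORPH_CLOSE,np.ones((9,9)))
cn=max(cv2.findContours(m,0,2)[0],key=cv2.contourArea);print(cv2.boundingRect(cn))
for r in range(225,332,5):
    c=np.where(m[r])[0]
    if len(c):print(r,c.min(),c.max()+1,onz(C,(c.min(),r+.5),29)[:2].round(1),onz(C,(c.max()+1,r+.5),29)[:2].round(1))
# tray wall
E
python3 - <<'E'
import cv2
a=cv2.imread('pics/wrist1.png')[170:340,130:400];cv2.imwrite('pics/z1.png',cv2.resize(a,None,fx=2.9,fy=2.9,interpolation=0))
E
```

```text
(250, 229, 51, 99)
230 266 267 [ 585.1 -137.3] [ 586.1 -137.3]
235 256 292 [ 574.7 -142.8] [ 612.  -142.6]
240 253 297 [ 571.5 -148.3] [ 617.3 -148.1]
245 250 301 [ 568.3 -153.8] [ 621.5 -153.6]
250 250 301 [ 568.2 -159.4] [ 621.6 -159.2]
255 250 301 [ 568.1 -165. ] [ 621.7 -164.8]
260 250 301 [ 568.  -170.7] [ 621.9 -170.4]
265 250 301 [ 567.9 -176.4] [ 622.  -176.2]
270 250 300 [ 567.8 -182.2] [ 621.  -181.9]
275 250 300 [ 567.7 -188. ] [ 621.1 -187.7]
280 251 300 [ 568.6 -193.8] [ 621.2 -193.6]
285 251 300 [ 568.5 -199.7] [ 621.3 -199.5]
290 251 300 [ 568.4 -205.7] [ 621.5 -205.4]
295 251 300 [ 568.3 -211.7] [ 621.6 -211.4]
300 251 300 [ 568.2 -217.8] [ 621.7 -217.5]
305 251 300 [ 568.1 -223.9] [ 621.8 -223.6]
310 251 300 [ 568. -230.] [ 621.9 -229.7]
315 251 300 [ 567.9 -236.2] [ 622.  -235.9]
320 252 300 [ 568.9 -242.5] [ 622.1 -242.2]
325 252 300 [ 568.7 -248.8] [ 622.3 -248.5]
```

View pics/z1.png

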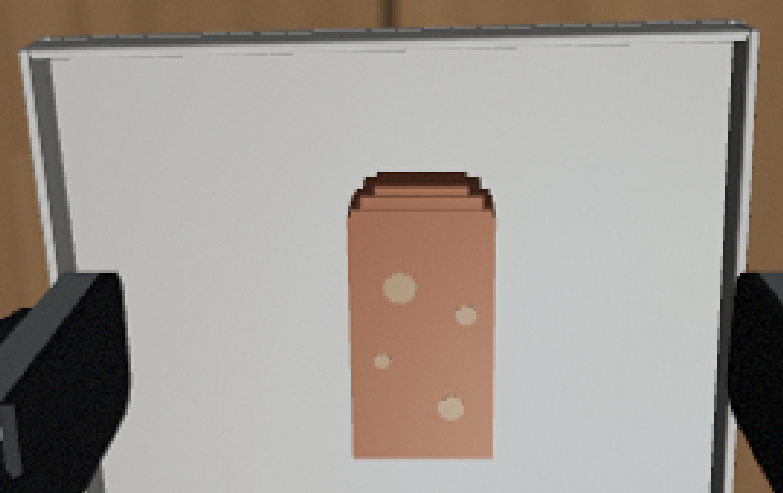

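```bash
python3 -m pendant '[[[0,0,-1,0],[0,0,-1,0],[0,-0.5,-1,0],[0,-1,-1,0],[0,-1,-1,0],[0,-1,-1,0],[0,-1,-1,0],[0,-1,-1,0],[0,-1,-0.5,0],[0,-0.5,0,0]]]' 1 20
python3 - <<'E'
from h import *
st=sense();s=snapshot("wrist"); print(st['tool_pos'],st['tcp_rot']); np.savez("w2.npz",p=st['tool_pos'],r=st['tcp_rot'])
cv2.imwrite("pics/wrist2.png",s[:,:,::-1])
cv2.imwrite("pics/side2.png",snapshot("side")[:,:,::-1])
cv2.imwrite("pics/scene2.png",snapshot("scene")[:,:,::-1])
E
```

```text
time: 1.92
tool_pos: [596.8, 58.5, 403.4]
tcp_rot: [-179.7, 0.6, 0.3]
ft_force: [1.4, -0.3, -0.1]
finger_gap: 85.5
[596.83980547  58.49267204 403.44962144] [-179.67960458    0.62679562    0.27327949]
```

View pics/wrist2.png

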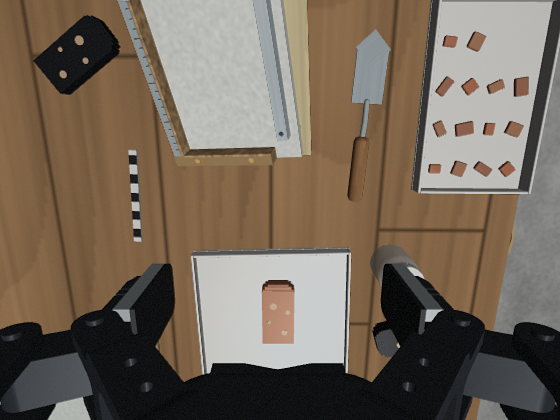

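```bash
python3 - <<'E'
import cv2
a=cv2.imread('pics/scene2.png')[110:235,280:400];cv2.imwrite('pics/z2.png',cv2.resize(a,None,fx=4.8,fy=4.8,interpolation=2))
a=cv2.imread('pics/side2.png')[225:390,140:315];cv2.imwrite('pics/z3.png',cv2.resize(a,None,fx=3.6,fy=3.6,interpolation=2))
E
```

```text
(no output)
```

View pics/z2.png

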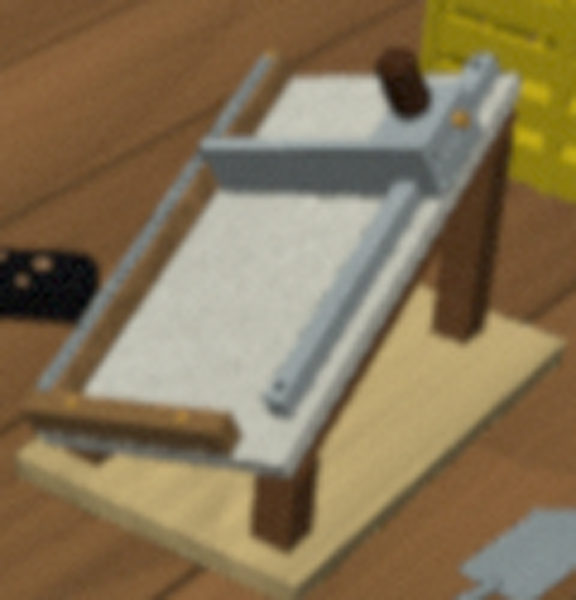

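View pics/z3.png

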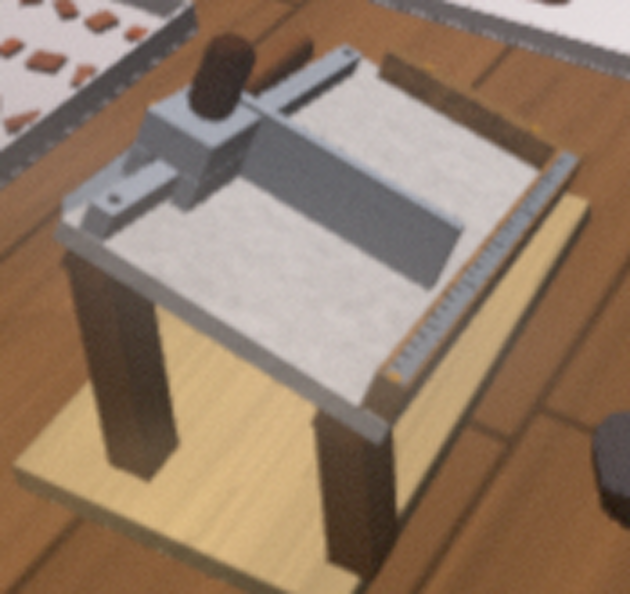

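```bash
python3 -m pendant '[[[0,-1,0,0],[0,-1,0,0],[0,-1,0,0],[0,-1,0,0],[0,-1,0,0],[0,-1,0,0],[0,-1,0,0],[0,0,0,0],[0,0,0,0],[0,0,0,0]]]' 1 20
python3 - <<'E'
from h import *
st=sense();s=snapshot("wrist"); print(st['tool_pos'],st['tcp_rot']); np.savez("w3.npz",p=st['tool_pos'],r=st['tcp_rot'])
cv2.imwrite("pics/wrist3.png",s[:,:,::-1])
E
```

```text
time: 2.9
tool_pos: [595.0, 187.8, 380.6]
tcp_rot: [179.7, 2.3, -0.5]
ft_force: [-0.1, -0.5, -0.2]
finger_gap: 85.3
[594.95276442 187.7592734  380.59245   ] [179.66823634   2.34951182  -0.52557291]
```

```bash
python3 - <<'E'
import cv2
a=cv2.imread('pics/wrist3.png');cv2.imwrite('pics/z4.png',cv2.resize(a[0:300,100:360],None,fx=2,fy=2,interpolation=2))
E
```

```text
(no output)
```

View pics/z4.png

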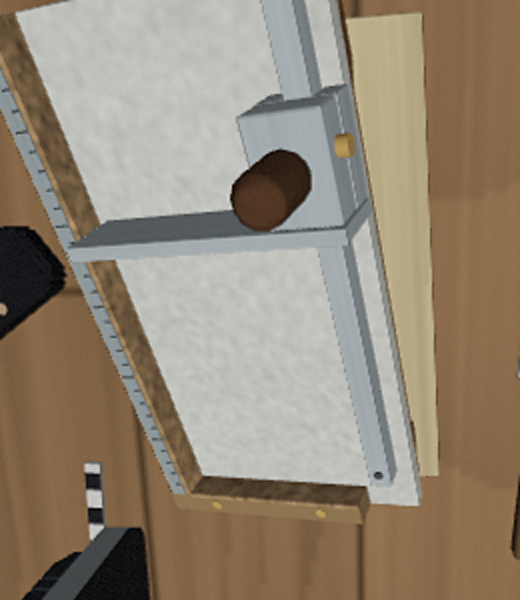

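```bash
python3 - <<'E'
import cv2
a=cv2.imread('pics/wrist3.png');cv2.imwrite('pics/z5.png',cv2.resize(a[225:275,180:300],None,fx=6.5,fy=6.5,interpolation=2))
b=cv2.resize(a[0:140,95:295],None,fx=4,fy=4,interpolation=2);cv2.imwrite('pics/z6.png',b)
a=cv2.imread('pics/wrist2.png');cv2.imwrite('pics/z7.png',cv2.resize(a[80:180,110:310],None,fx=4,fy=4,interpolation=2))
E
```

```text
(no output)
```

View pics/z5.png

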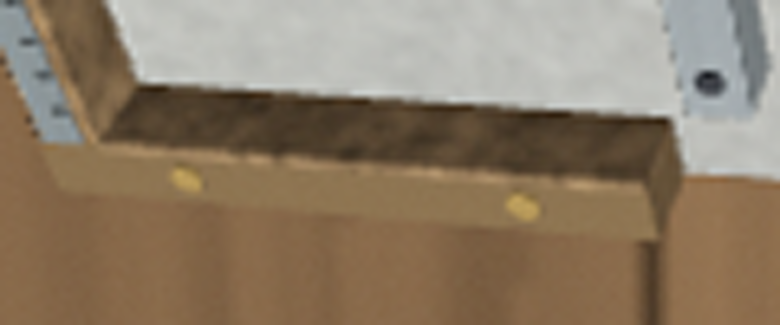

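View pics/z6.png

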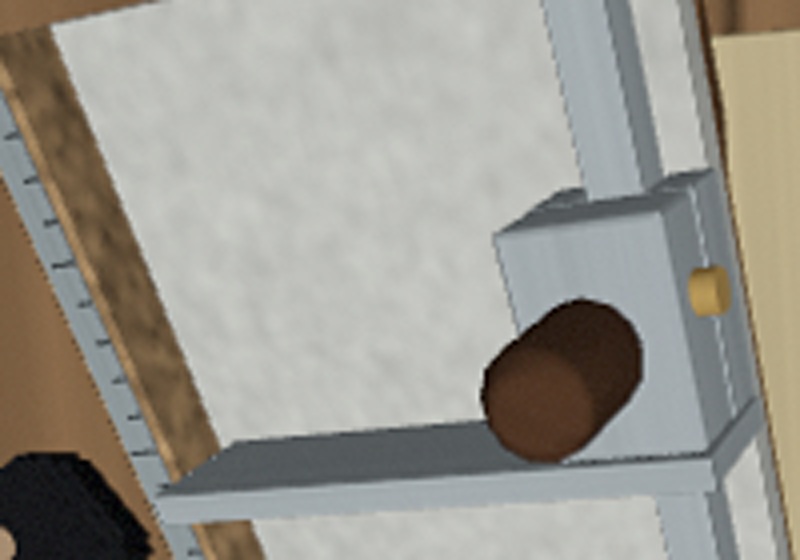

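View pics/z7.png

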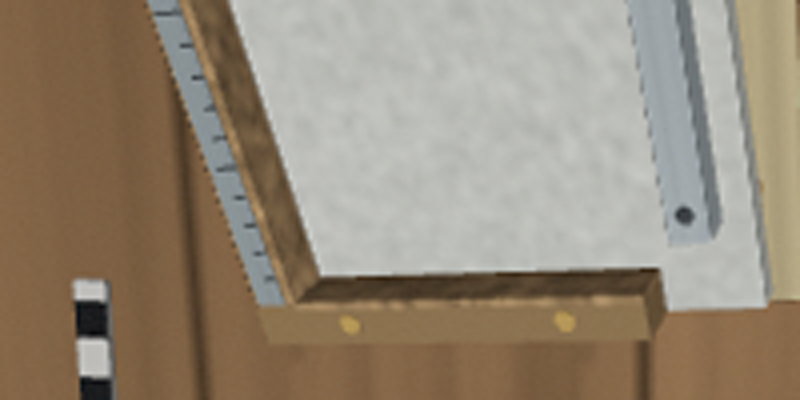

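```bash
cat > deck.py <<'E'
from h import *
from scipy.optimize import least_squares
def Rd(psi):
    # x_z=.30,y_z=.34 ; z axis = normal. build: y axis heading ~ +y world
    z=np.array([0,0,1.]);
    # rows: world z in deck coords
    w=np.array([.30,.34,np.sqrt(1-.09-.1156)])
    # world horizontal dir in deck coords: project deck y orth to w
    e=np.array([0,1,0])-.34*w; e/=np.linalg.norm(e)      # world 'Y0'
    f=np.cross(e,w)                                        # world 'X0'
    M=np.array([f,e,w])                                    # deck->world0
    c,s=np.cos(psi),np.sin(psi);return np.array([[c,-s,0],[s,c,0],[0,0,1]])@M
obs={'w3':{(0,0,0):(201.8,238.2),(0,0,20):(195.4,246.8),(128,0,0):(282.8,243.3),(128,0,20):(279.2,253.2),(128,-16,20):(281.5,261.6),(0,300,0):(108,6.3)},
'w2':{(0,0,0):(190.5,149.25),(0,0,20):(183.75,155.75),(128,0,0):(275,147),(128,0,20):(270.75,154.5),(128,-16,20):(272.75,164.5)},
'side':{(0,300,0):(240.6,336.9),(128,0,20):(247,240.3)}}
jaw=[((8,0,42),(138,130.5)),((8,8,42),(135,123.3)),((166,0,42),(272.5,123)),((166,8,42),(273,114.5)),((145,34,83),(231.3,101.3))]
def main():
    w2,w3=np.load('w2.npz'),np.load('w3.npz')
    Cs={'w2':cam('wrist',w2['p'],w2['r']),'w3':cam('wrist',w3['p'],w3['r']),'side':cam('side')}
    def res(q,full=False):
        M=Rd(q[3]);o=q[:3];out=[];lab=[]
        for k,d in obs.items():
            for X,u in d.items(): e=proj(Cs[k],o+M@np.array(X,float))-u;out.append(e);lab.append((k,X,e.round(1)))
        for X,u in jaw:
            e=proj(Cs['w3'],o+M@(np.array(X,float)+[0,q[4],0]))-u;out.append(e);lab.append(('jaw',X,e.round(1)))
        return lab if full else np.concatenate(out)
    s=least_squares(res,[550,150,100,0.1,200],loss='soft_l1')
    for l in res(s.x,True):print(*l)
    print(s.x.round(2),np.degrees(s.x[3]));np.save('deck.npy',s.x);print(Rd(s.x[3]).round(3))
    print('home',s.x[:3]+Rd(s.x[3])@[27,55,12.5])
if __name__=='__main__':main()
E
python3 deck.py
```

```text
w3 (0, 0, 0) [-0.  -0.8]
w3 (0, 0, 20) [ 0.  -0.3]
w3 (128, 0, 0) [ 0.9 -0.5]
w3 (128, 0, 20) [ 0.2 -0.2]
w3 (128, -16, 20) [0.1 0.2]
w3 (0, 300, 0) [0.7 0.3]
w2 (0, 0, 0) [-0.1 -0. ]
w2 (0, 0, 20) [0. 0.]
w2 (128, 0, 0) [0.  0.1]
w2 (128, 0, 20) [-0.1 -0.4]
w2 (128, -16, 20) [0.  0.7]
side (0, 300, 0) [-1.   1.2]
side (128, 0, 20) [ 0.8 -0.9]
jaw (8, 0, 42) [-1.2  0.2]
jaw (8, 8, 42) [-1.3  0.3]
jaw (166, 0, 42) [ 2.6 -0.6]
jaw (166, 8, 42) [ 0.4 -0.5]
jaw (145, 34, 83) [-4.5  3.1]
[468.39  79.27  44.04 150.97 187.75] 8649.658306315618
[[ 0.953 -0.158 -0.26 ]
 [ 0.052  0.927 -0.371]
 [ 0.3    0.34   0.891]]
home [482.17417887 127.02652865  81.98122128]
```

```bash
python3 -m pendant '[[[0,0.6,0,0],[0,1,0,0],[0,1,0,0],[0,1,0,0],[0,1,0,0],[0,1,0,0],[0,1,0,0],[0,1,0,0],[0,1,0,0],[0,1,0,0]]]' 1 20
python3 -m pendant '[[[0,1,0.5,0],[0,1,0.5,0],[0,1,1,0],[0,1,1,0],[0,1,1,0],[0,1,1,0],[0,1,1,0],[0,1,1,0],[0,0.5,0.6,0],[0,0,0,0]]]' 1 20
```

```text
time: 3.78
tool_pos: [589.9, -26.7, 380.7]
tcp_rot: [179.4, 2.4, -1.0]
ft_force: [-0.1, -0.2, 0.3]
finger_gap: 85.6
time: 4.62
tool_pos: [570.9, -228.9, 229.0]
tcp_rot: [179.0, 2.0, -2.2]
ft_force: [-0.2, 1.1, -0.6]
finger_gap: 85.6
```

```bash
python3 -m pendant '[[[0.4,-0.4,0,-0.25],[0.4,-0.5,0.5,-0.25],[0.4,-0.4,0.5,0],[0,-0.2,0.5,0],[0,0,0.5,0],[0,0,0.5,0],[0,0,0.5,0],[0,0,0.5,0],[0,0,0.3,0],[0,0,0,0]]]' 1 20
python3 - <<'E'
from h import *
st=sense();s=snapshot("wrist"); print(st['tool_pos'],st['tcp_rot']); np.savez("w4.npz",p=st['tool_pos'],r=st['tcp_rot'])
cv2.imwrite("pics/wrist4.png",s[:,:,::-1])
E
```

```text
time: 5.45
tool_pos: [597.1, -192.8, 147.7]
tcp_rot: [179.1, 1.8, 0.7]
ft_force: [-1.0, 1.0, -0.4]
finger_gap: 85.2
[ 597.1049939  -192.8280017   147.72784232] [179.11028132   1.80046867   0.65985573]
```

View pics/wrist4.png

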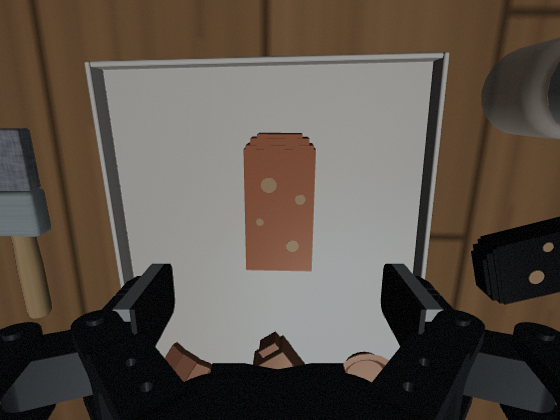

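```bash
python3 - <<'E'
from h import *
w=np.load('w4.npz');C=cam('wrist',w['p'],w['r'])
for uv in [(245,155),(316,155),(246,265),(312.5,265),(279,270.5),(280,133)]: print(uv,onz(C,uv,29).round(1))
E
```

```text
(245, 155) [ 568.9 -157.7   29. ]
(316, 155) [ 621.7 -157.    29. ]
(246, 265) [ 568.2 -247.4   29. ]
(312.5, 265) [ 622.5 -246.    29. ]
(279, 270.5) [ 595.3 -251.6   29. ]
(280, 133) [ 594.8 -141.3   29. ]
```

```bash
python3 -m pendant '[[[0.1,0.1,0.5,0.1],[0,0,0.7,0],[0,0,0.7,0],[0,0,0.7,0],[0,0,0.7,0],[0,0,0.7,0],[0,0,0.7,0],[0,0,0.5,0],[0,0,0.3,0],[0,0,0,0]]]' 1 20
```

```text
time: 6.33
tool_pos: [596.8, -200.7, 29.6]
tcp_rot: [179.0, 1.5, -0.1]
ft_force: [-0.1, -0.5, -0.2]
finger_gap: 85.6
```

```bash
python3 -m pendant '[[[-0.05,-0.15,0.4,0],[0,0,0.3,0],[0,0,0.2,0],[0,0,0,0],[0,0,0,0],[0,0,0,0],[0,0,0,0],[0,0,0,0],[0,0,0,0],[0,0,0,0]]]' 1 20
```

```text
time: 7.17
tool_pos: [598.0, -198.8, 13.5]
tcp_rot: [178.8, 1.2, -0.1]
ft_force: [0.1, 0.2, -0.3]
finger_gap: 85.8
```

```bash
python3 -m pendant '[[[-0.14,-0.05,0.1,0],[0,0,0.05,0],[0,0,0,0],[0,0,0,0],[0,0,0,0],[0,0,0,0],[0,0,0,0],[0,0,0,0],[0,0,0,0],[0,0,0,0]]]' -0.4 20
```

```text
time: 8.0
tool_pos: [595.3, -198.0, 11.0]
tcp_rot: [178.8, 1.1, -0.1]
ft_force: [0.8, 0.2, 0.5]
finger_gap: 53.6
```

```bash
python3 - <<'E'
from h import *
st=sense();s=snapshot("side"); print(st['tool_pos'],st['tcp_rot'],st['ft_force'],st['finger_gap'])
cv2.imwrite("pics/side5.png",cv2.resize(s[150:260,230:370,::-1],None,fx=5,fy=5,interpolation=2))
E
```

```text
[ 595.34159943 -198.00769888   10.99850846] [ 1.78798745e+02  1.11516226e+00 -1.43193501e-01] [0.84500318 0.19943542 0.49817517] 53.61785082374225
```

View pics/side5.png

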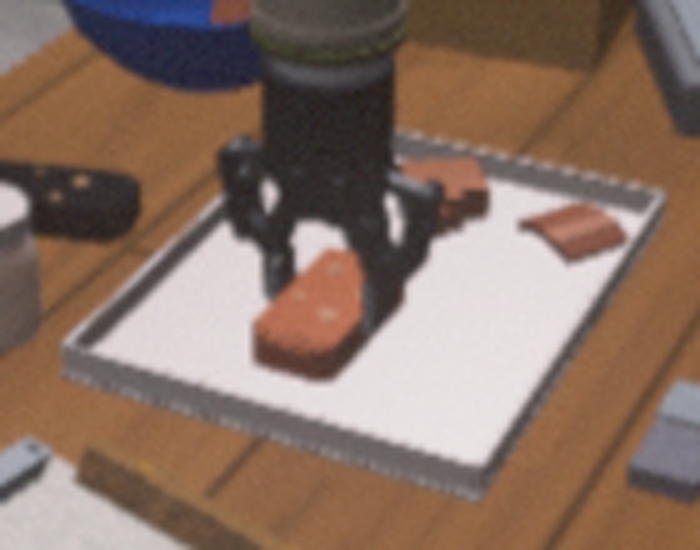

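```bash
cat > place.py <<'E'
from h import *
from deck import Rd
q=np.load('deck.npy');M=Rd(q[3]);o=q[:3]
D=lambda X:M.T@(np.array(X)-o)
W=lambda X:o+M@np.array(X,float)
u=M[:,1];g=np.cross(u,[0,0,1]);g/=np.linalg.norm(g);t=np.cross(g,u)
if __name__=='__main__':
    print('g',g,'yaw',np.degrees(np.arctan2(g[1],g[0])))
    for cx,cy in [(36,62),(36,80)]:
        # find deck z of centre with lower uphill edge at z=0
        e=M.T@(27*g-12.5*t); cz=-e[2]
        C=W([cx,cy,cz])
        P=C-1*u+5.5*t; tcp=P-np.array([0,0,11.])
        print((cx,cy,cz.round(1)),'C',C.round(1),'TCP',tcp.round(1))
        for a in(-27,27):
            for b in(-12.5,12.5): print(a,b,D(C+a*g+b*t-55*u).round(1))
        # finger corners: tips at tcp+3.7
        v=np.cross([0,0,1],g)
        for a in (-27,-41.5,27,41.5):
            for b in (-11,11): print('tip',a,b,D(tcp+[0,0,3.7]+a*g+b*v).round(1))
        # height where horizontal brick first touches: worn end lower uphill corner
        for zz in (0,):
            c2=P-5.5*np.array([0,0,1])+1*v
            w=c2+27*g-12.5*np.array([0,0,1])+50*v
            pen=D(w)[2]; print('horizontal: worn corner deck z',pen.round(1),'raise needed',(-pen/.891).round(1), 'square low corner',D(c2-12.5*np.array([0,0,1])-55*v-27*g+np.array([0,0,-pen/.891])).round(1))
E
python3 place.py
```

```text
g [ 0.98582582  0.16777205 -0.        ] yaw 9.658306315618042
(36, 62, np.float64(20.5)) C [487.6 131.   94.2] TCP [488.  128.3  88. ]
-27 -12.5 [ 6.4  7.  17.2]
-27 12.5 [14.4  7.  40.9]
27 -12.5 [57.6  7.  -0. ]
27 12.5 [65.6  7.  23.7]
tip -27 -11 [11.2 48.2 31.3]
tip -27 11 [ 8.8 68.9 24.2]
tip -41.5 -11 [-2.6 48.2 35.9]
tip -41.5 11 [-5.  68.9 28.9]
tip 27 -11 [62.3 48.2 14.1]
tip 27 11 [60.  68.9  7. ]
tip 41.5 -11 [76.1 48.2  9.5]
tip 41.5 11 [73.7 68.9  2.4]
horizontal: worn corner deck z -15.4 raise needed 17.3 square low corner [17.8 10.  51.1]
(36, 80, np.float64(20.5)) C [484.7 147.7 100.3] TCP [485.2 144.9  94.1]
-27 -12.5 [ 6.4 25.  17.2]
-27 12.5 [14.4 25.  40.9]
27 -12.5 [57.6 25.  -0. ]
27 12.5 [65.6 25.  23.7]
tip -27 -11 [11.2 66.2 31.3]
tip -27 11 [ 8.8 86.9 24.2]
tip -41.5 -11 [-2.6 66.2 35.9]
tip -41.5 11 [-5.  86.9 28.9]
tip 27 -11 [62.3 66.2 14.1]
tip 27 11 [60.  86.9  7. ]
tip 41.5 -11 [76.1 66.2  9.5]
tip 41.5 11 [73.7 86.9  2.4]
horizontal: worn corner deck z -15.4 raise needed 17.3 square low corner [17.8 28.  51.1]
```

```bash
python3 -m pendant '[[[0,0,-0.3,0],[0,0,-0.6,0],[0,0,-0.9,0],[0,0,-0.9,0],[0,0,-0.9,0],[0,0,-0.9,0],[0,-0.4,-0.9,0],[0,-0.8,-0.9,0],[0,-0.8,-0.9,0],[0,-0.8,-0.9,0]]]' - 20
python3 - <<'E'
from h import *
s=snapshot("wrist");cv2.imwrite("pics/wrist6.png",s[:,:,::-1])
E
```

```text
time: 8.88
tool_pos: [593.0, -138.1, 177.5]
tcp_rot: [179.0, 1.9, -0.4]
ft_force: [0.4, 0.6, -2.2]
finger_gap: 53.7
```

View pics/wrist6.png

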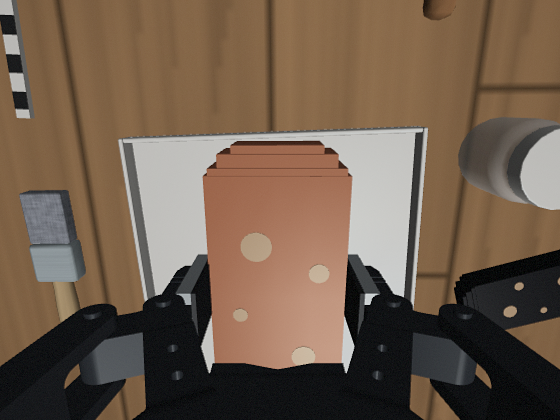

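```bash
python3 -m pendant '[[[-0.2,-0.7,0,-0.1],[-0.4,-0.8,0,-0.2],[-0.4,-0.8,0,-0.3],[-0.4,-0.8,0,-0.3],[-0.4,-0.8,0,-0.3],[-0.4,-0.8,0,-0.3],[-0.4,-0.8,0,-0.3],[-0.4,-0.8,0,-0.2],[-0.2,-0.6,0,-0.1],[0,-0.3,0,0]]]' - 20
```

```text
time: 9.77
tool_pos: [514.8, 12.1, 186.6]
tcp_rot: [179.3, 1.5, 9.9]
ft_force: [-0.4, 0.0, -2.9]
finger_gap: 53.7
```

```bash
python3 -m pendant '[[[0,-0.6,0,0],[-0.1,-0.8,0,0],[-0.1,-0.8,0.2,0],[-0.1,-0.8,0.3,0],[0,-0.8,0.3,0],[0,-0.8,0.3,0],[0,-0.8,0.3,0],[0,-0.6,0.2,0],[0,-0.4,0,0],[0,0,0,0]]]' - 20
python3 - <<'E'
from h import *
s=sense();print(s['tool_pos'],s['tcp_rot'],s['ft_force'])
a=snapshot("wrist")[:,:,::-1];b=snapshot("side")[:,:,::-1]
cv2.imwrite("pics/a7.png",np.vstack([cv2.resize(a,(400,300)),cv2.resize(b[200:390,130:400],(400,281))]))
E
```

```text
time: 10.6
tool_pos: [486.7, 145.6, 152.7]
tcp_rot: [179.2, 1.3, 9.5]
ft_force: [-0.4, -0.3, -1.9]
finger_gap: 53.9
[486.65025666 145.64140886 152.65111041] [179.21456307   1.33076593   9.5393478 ] [-0.39629565 -0.26358075 -1.85118547]
```

View pics/a7.png

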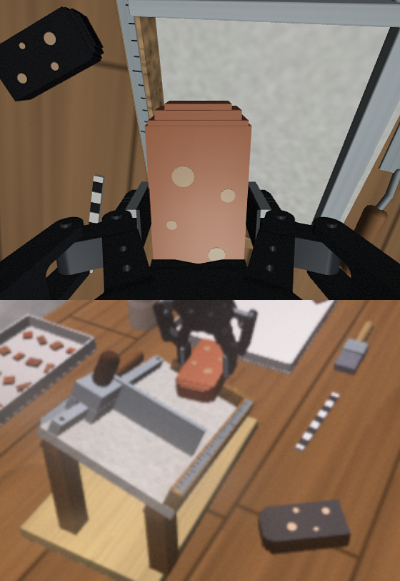

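```bash
python3 -m pendant '[[[0,0.25,0.2,0],[0.03,0.2,0.3,0],[0,0,0.3,0],[0,0,0.3,0],[0,0,0.3,0],[0,0,0.2,0],[0,0,0.1,0],[0,0,0,0],[0,0,0,0],[0,0,0,0]]]' - 20
```

```text
time: 11.53
tool_pos: [489.7, 130.0, 115.5]
tcp_rot: [179.1, 1.3, 9.2]
ft_force: [-0.3, -2.3, -2.2]
finger_gap: 53.4
```

```bash
python3 -m pendant '[[[0,-0.05,0.1,0],[0,-0.05,0.1,0],[0,-0.05,0.1,0],[0,0,0.1,0],[0,0,0.1,0],[0,0,0,0],[0,0,0,0],[0,0,0,0],[0,0,0,0],[0,0,0,0]]]' - 20
```

```text
time: 12.37
tool_pos: [490.2, 133.6, 106.7]
tcp_rot: [179.1, 1.1, 9.3]
ft_force: [0.1, -0.3, 0.4]
finger_gap: 53.3
```

```bash
python3 -m pendant '[[[0,0,0.1,0],[0,0,0.08,0],[0,0,0.08,0],[0,0,0,0],[0,0,0,0],[0,0,0,0],[0,0,0,0],[0,0,0,0],[0,0,0,0],[0,0,0,0]]]' - 20
```

```text
time: 13.2
tool_pos: [490.6, 132.4, 102.1]
tcp_rot: [179.0, 1.1, 9.2]
ft_force: [-1.9, -2.6, 1.7]
finger_gap: 53.5
```

```bash
python3 -m pendant '[[[0,0,0.1,0],[0,0,0.08,0],[0,0,0.08,0],[0,0,0,0],[0,0,0,0],[0,0,0,0],[0,0,0,0],[0,0,0,0],[0,0,0,0],[0,0,0,0]]]' - 20
python3 - <<'E'
from h import *
a=snapshot("wrist")[:,:,::-1];b=snapshot("side")[:,:,::-1]
cv2.imwrite("pics/a8.png",np.vstack([cv2.resize(a,(400,300)),cv2.resize(b[200:390,130:400],(400,281))]))
E
```

```text
time: 14.03
tool_pos: [490.8, 131.5, 96.7]
tcp_rot: [178.9, 1.1, 9.2]
ft_force: [-2.0, -3.6, 2.1]
finger_gap: 53.6
```

View pics/a8.png

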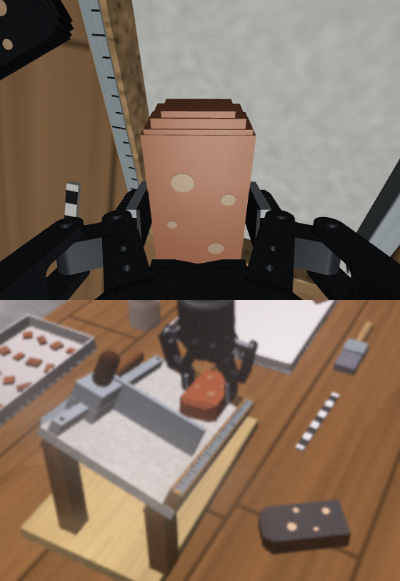

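```bash
python3 -m pendant '[[[0,0,0.1,0],[0,0,0.08,0],[0,0,0,0],[0,0,0,0],[0,0,0,0],[0,0,0,0],[0,0,0,0],[0,0,0,0],[0,0,0,0],[0,0,0,0]]]' - 20
python3 - <<'E'
from place import *
s=sense();print(D(s['tool_pos']),D(np.array([488,128.3,88])))
E
```

```text
time: 14.97
tool_pos: [491.0, 131.3, 93.0]
tcp_rot: [178.9, 1.0, 9.2]
ft_force: [-2.3, -3.6, 2.5]
finger_gap: 53.4
[38.9235888  61.27940214 18.43857938] [34.42114892 57.30783338 15.87462179]
```

```bash
python3 -m pendant '[[[0,0,0.08,0],[0,0,0.04,0],[0,0,0,0],[0,0,0,0],[0,0,0,0],[0,0,0,0],[0,0,0,0],[0,0,0,0],[0,0,0,0],[0,0,0,0]]]' - 20
python3 - <<'E'
from h import *
b=snapshot("side")[:,:,::-1];c=snapshot("scene")[:,:,::-1]
cv2.imwrite("pics/a9.png",np.vstack([cv2.resize(b[250:340,190:300],(480,393),interpolation=2)[:295],cv2.resize(c[140:220,270:370],(480,300),interpolation=2)]))
E
```

```text
time: 15.8
tool_pos: [491.1, 131.1, 91.2]
tcp_rot: [178.9, 1.0, 9.2]
ft_force: [-2.2, -3.5, 3.5]
finger_gap: 53.6
```

View pics/a9.png

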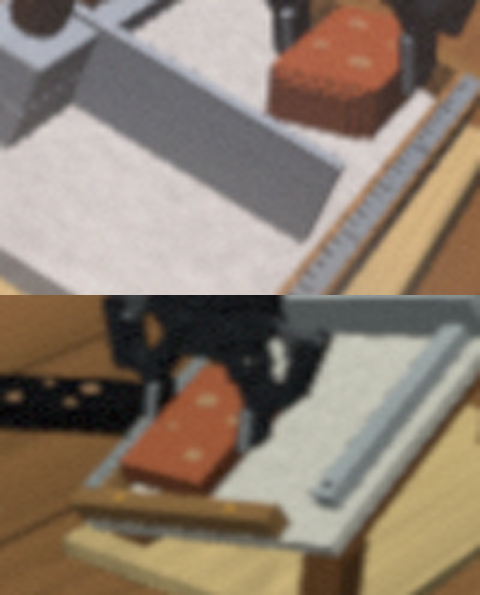

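```bash
python3 -m pendant '[[[0,0.03,0.06,0],[0,0,0.03,0],[0,0,0,0],[0,0,0,0],[0,0,0,0],[0,0,0,0],[0,0,0,0],[0,0,0,0],[0,0,0,0],[0,0,0,0]]]' - 20
```

```text
time: 16.73
tool_pos: [491.4, 131.0, 91.0]
tcp_rot: [178.9, 1.0, 9.2]
ft_force: [-2.4, -3.4, 3.7]
finger_gap: 53.4
```

```bash
python3 -m pendant '[[[0,0,0.1,0],[0,0,0,0],[0,0,0,0],[0,0,0,0],[0,0,0,0],[0,0,0,0],[0,0,0,0],[0,0,0,0],[0,0,0,0],[0,0,0,0]]]' - 20
python3 - <<'E'
from place import *
s=sense();print(D(s['tool_pos']),s['wrist_torque'])
E
```

```text
time: 17.57
tool_pos: [491.5, 131.2, 90.4]
tcp_rot: [178.9, 1.0, 9.2]
ft_force: [-2.3, -4.1, 4.3]
finger_gap: 53.0
[38.61555061 60.31710845 16.05612046] [-0.47133186  0.2649959   0.05733465]
```

```bash
python3 -m pendant '[[[-0.06,0.09,0.04,0],[-0.06,0.09,0.05,0],[-0.06,0.09,0.05,0],[0,0,0,0],[0,0,0,0],[0,0,0,0],[0,0,0,0],[0,0,0,0],[0,0,0,0],[0,0,0,0]]]' - 20
python3 - <<'E'
from place import *
s=sense();print(D(s['tool_pos']),s['wrist_torque'])
E
```

```text
time: 18.4
tool_pos: [489.2, 125.9, 87.6]
tcp_rot: [179.1, 0.8, 9.3]
ft_force: [-1.5, -0.7, 2.1]
finger_gap: 53.4
[35.31329294 54.77069031 16.04257954] [-0.13102157  0.12484528  0.00292688]
```

```bash
python3 -m pendant '[[[0,0,0,0],[0,0,0,0],[0,0,0,0],[0,0,0,0],[0,0,0,0],[0,0,0,0],[0,0,0,0],[0,0,0,0],[0,0,0,0],[0,0,0,0]]]' 0.27 20
python3 -m pendant '[[[0,0,0,0],[0,0,0,0],[0,0,0,0],[0,0,0,0],[0,0,0,0],[0,0,0,0],[0,0,0,0],[0,0,0,0],[0,0,0,0],[0,0,0,0]]]' 0.30 20
python3 - <<'E'
from h import *
b=snapshot("side")[:,:,::-1];c=snapshot("scene")[:,:,::-1]
cv2.imwrite("pics/a10.png",np.vstack([cv2.resize(b[250:340,190:300],(480,393),interpolation=2)[:295],cv2.resize(c[140:220,270:370],(480,300),interpolation=2)]))
E
```

```text
time: 19.23
tool_pos: [489.1, 126.0, 87.2]
tcp_rot: [179.1, 0.9, 9.3]
ft_force: [-1.2, -1.5, 2.3]
finger_gap: 54.4
time: 20.07
tool_pos: [488.8, 126.1, 86.8]
tcp_rot: [179.1, 0.9, 9.3]
ft_force: [-0.7, -0.9, 1.6]
finger_gap: 55.6
```

View pics/a10.png

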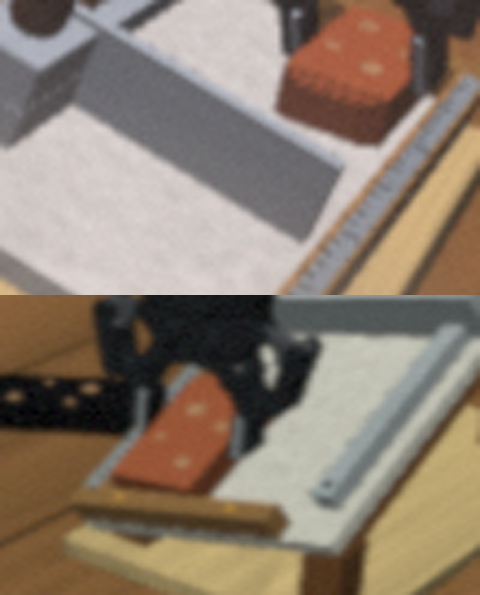

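```bash
python3 -m pendant '[[[0,0,0,0],[0,0,0,0],[0,0,0,0],[0,0,0,0],[0,0,0,0],[0,0,0,0],[0,0,0,0],[0,0,0,0],[0,0,0,0],[0,0,0,0]]]' 0.33 20
python3 -m pendant '[[[0,0,0,0],[0,0,0,0],[0,0,0,0],[0,0,0,0],[0,0,0,0],[0,0,0,0],[0,0,0,0],[0,0,0,0],[0,0,0,0],[0,0,0,0]]]' 0.36 20
python3 -m pendant '[[[0,0,0,0],[0,0,0,0],[0,0,0,0],[0,0,0,0],[0,0,0,0],[0,0,0,0],[0,0,0,0],[0,0,0,0],[0,0,0,0],[0,0,0,0]]]' 0.40 20
python3 - <<'E'
from h import *
b=snapshot("side")[:,:,::-1];c=snapshot("scene")[:,:,::-1]
cv2.imwrite("pics/a11.png",np.vstack([cv2.resize(b[250:340,190:300],(480,393),interpolation=2)[:295],cv2.resize(c[140:220,270:370],(480,300),interpolation=2)]))
E
```

```text
time: 21.0
tool_pos: [488.6, 126.1, 86.5]
tcp_rot: [179.1, 0.9, 9.3]
ft_force: [-0.4, -0.7, 1.6]
finger_gap: 57.3
time: 21.83
tool_pos: [488.6, 126.5, 86.4]
tcp_rot: [179.1, 0.9, 9.3]
ft_force: [0.3, 0.6, -1.1]
finger_gap: 57.9
time: 22.67
tool_pos: [488.6, 126.5, 86.4]
tcp_rot: [179.1, 0.9, 9.3]
ft_force: [-0.1, -0.1, -0.4]
finger_gap: 59.5
```

View pics/a11.png

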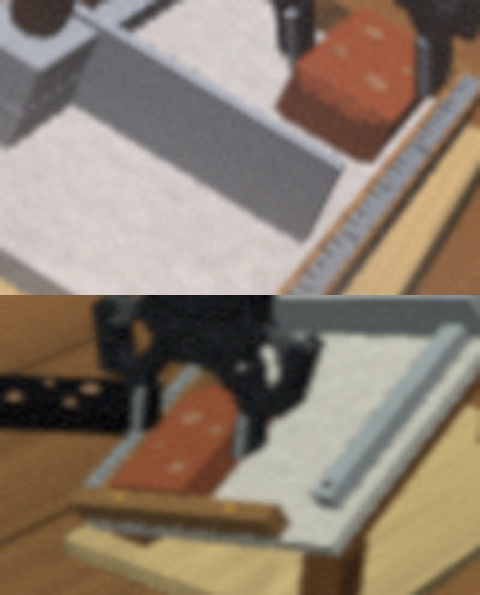

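```bash
python3 -m pendant '[[[0,0,-0.05,0],[0,0,-0.05,0],[0,0,-0.05,0],[0,0,-0.05,0],[0,0,-0.05,0],[0,0,-0.1,0],[0,0,-0.1,0],[0,0,-0.1,0],[0,0,-0.1,0],[0,0,-0.1,0]]]' 0.7 20
python3 -m pendant '[[[0,0,-0.3,0],[0,0,-0.7,0],[0,0,-0.8,0],[0,0,-0.8,0],[0,0.2,-0.8,0],[0,0.5,-0.8,0],[0,0.5,-0.8,0],[0,0.5,-0.5,0],[0,0.4,0,0],[0,0,0,0]]]' 0.7 20
python3 - <<'E'
from h import *
st=sense();s=snapshot("wrist"); np.savez("w12.npz",p=st['tool_pos'],r=st['tcp_rot'])
cv2.imwrite("pics/wrist12.png",s[:,:,::-1])
b=snapshot("side")[:,:,::-1];c=snapshot("scene")[:,:,::-1]
cv2.imwrite("pics/a12.png",np.vstack([cv2.resize(b[250:340,190:300],(480,393),interpolation=2)[:295],cv2.resize(c[140:220,270:370],(480,300),interpolation=2)]))
E
```

```text
time: 23.6
tool_pos: [488.7, 126.7, 102.7]
tcp_rot: [179.1, 0.9, 9.3]
ft_force: [-0.4, -0.3, -0.2]
finger_gap: 72.6
time: 24.43
tool_pos: [496.7, 85.7, 221.8]
tcp_rot: [179.1, 0.9, 9.4]
ft_force: [-0.8, 0.1, 0.0]
finger_gap: 72.6
```

View pics/a12.png

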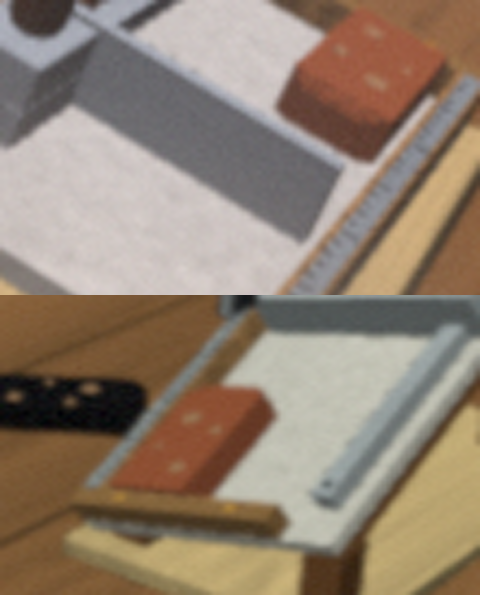

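View pics/wrist12.png

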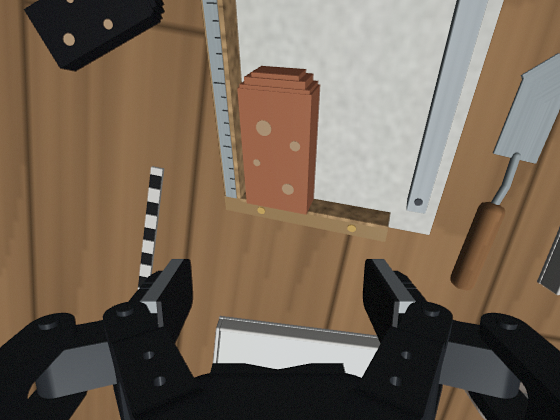

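```bash
cat > meas.py <<'E'
from place import *
def onp(C,uv,zd):
    o_,d=ray(C,uv);a=D(o_);b=M.T@d;return a+b*(zd-a[2])/b[2]
E
python3 - <<'E'
import cv2
a=cv2.imread('pics/wrist12.png')[55:245,190:400];cv2.imwrite('pics/z12.png',cv2.resize(a,None,fx=3.1,fy=3.1,interpolation=2))
E
```

```text
(no output)
```

View pics/z12.png

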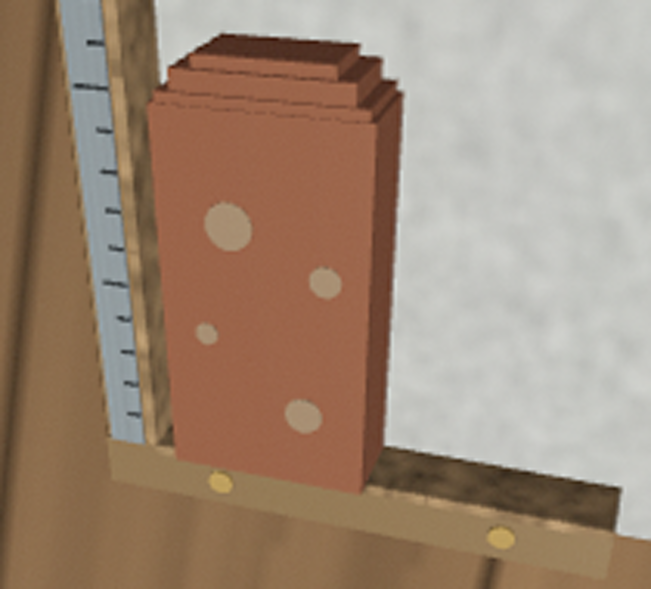

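```bash
python3 - <<'E'
from meas import *
w=np.load('w12.npz');C=cam('wrist',w['p'],w['r'])
f=lambda x,y:(190+x/3.1,55+y/3.1)
for p in [(150,105),(178,457),(378,122),(363,490)]: print('top',p,onp(C,f(*p),25).round(1))
for p in [(107,0),(150,440),(120,130)]: print('fence top',p,onp(C,f(*p),20).round(1))
for p in [(160,448),(615,526)]: print('low fence top',p,onp(C,f(*p),20).round(1))
E
```

```text
top (150, 105) [ 8.2 98.7 25. ]
top (178, 457) [ 8.5  0.6 25. ]
top (378, 122) [61.9 99.8 25. ]
top (363, 490) [62.6  1.6 25. ]
fence top (107, 0) [ -2.9 119.4  20. ]
fence top (150, 440) [-2.4  0.9 20. ]
fence top (120, 130) [-2.7 90.3 20. ]
low fence top (160, 448) [ 0.6 -1.3 20. ]
low fence top (615, 526) [127.7   1.9  20. ]
```

```bash
cat > tgt.py <<'E'
from meas import *
def tgt(x,y,z,gap,back,side=1):
    s=sense();r=s['tcp_rot'];p=s['tool_pos'];Rt=R.from_euler('xyz',r,degrees=True).as_matrix()
    T=W([x,y,z])-Rt@np.array([side*gap/2,0,-back])
    d=Rt.T@(T-p);print('TCP',T.round(1),'now',p.round(1),'rot',r.round(1),'delta tool mm',d.round(1),'units',(d/20).round(2),'F',s['ft_force'].round(1))
E
python3 - <<'E'
from tgt import *
tgt(69,45,12,72.6,8.4)
E
```

```text
TCP [488.  114.1  83. ] now [495.7  87.  220.4] rot [179.1   1.    9.4] delta tool mm [ -0.8 -30.  137. ] units [-0.04 -1.5   6.85] F [-0.3 -0.  -0.7]
```

```bash
python3 -m pendant '[[[0,-0.5,0.3,0],[0,-0.5,0.7,0],[0,-0.4,0.8,0],[0,0,0.8,0],[0,0,0.8,0],[0,0,0.8,0],[0,0,0.7,0],[0,0,0.4,0],[0,0,0.2,0],[0,0,0,0]]]' 0.7 20
python3 - <<'E'
from tgt import *
tgt(69,45,12,72.6,8.4)
E
```

```text
time: 25.42
tool_pos: [479.0, 122.6, 92.3]
tcp_rot: [179.4, 2.0, 9.7]
ft_force: [0.3, 0.5, 0.4]
finger_gap: 72.3
TCP [487.9 113.9  83.6] now [479.  122.6  92.3] rot [179.4   2.    9.7] delta tool mm [ 7.6 10.   8.6] units [0.38 0.5  0.43] F [0.3 0.5 0.4]
```

```bash
python3 -m pendant '[[[0,0,-0.2,0],[0.2,0.2,0,0],[0.25,0.2,0,0],[0,0.1,0,0],[0,0,0.1,0],[0,0,0.1,0],[0,0,0.1,0],[0,0,0,0],[0,0,0,0],[0,0,0,0]]]' 0.7 20
python3 - <<'E'
from tgt import *
tgt(69,45,12,72.6,8.4)
b=snapshot("side")[:,:,::-1];c=snapshot("scene")[:,:,::-1]
cv2.imwrite("pics/a13.png",np.vstack([cv2.resize(b[250:340,190:300],(480,393),interpolation=2)[:295],cv2.resize(c[140:220,270:370],(480,300),interpolation=2)]))
E
```

```text
time: 26.25
tool_pos: [493.6, 113.8, 93.8]
tcp_rot: [179.4, 1.6, 9.6]
ft_force: [0.2, -0.0, -0.1]
finger_gap: 72.7
TCP [487.9 113.9  83.4] now [493.6 113.8  93.8] rot [179.4   1.6   9.6] delta tool mm [-5.3 -1.3 10.6] units [-0.27 -0.06  0.53] F [ 0.2 -0.  -0.1]
```

View pics/a13.png

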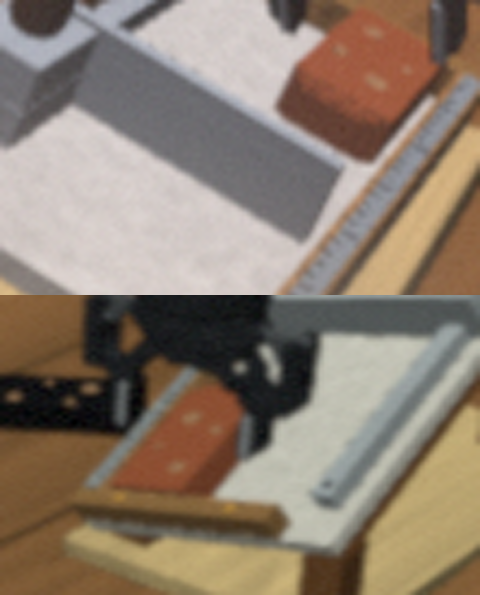

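```bash
python3 -m pendant '[[[0,0,0.15,0],[0,0,0.15,0],[0,0,0.12,0],[-0.05,0,0.05,0],[-0.05,0,0,0],[-0.05,0,0,0],[0,0,0,0],[0,0,0,0],[0,0,0,0],[0,0,0,0]]]' 0.7 20
python3 - <<'E'
from tgt import *
tgt(69,45,12,72.6,8.4)
E
```

```text
time: 27.18
tool_pos: [489.6, 113.3, 83.3]
tcp_rot: [179.4, 1.7, 9.6]
ft_force: [0.2, 0.3, -1.4]
finger_gap: 73.0
TCP [487.9 113.9  83.4] now [489.6 113.3  83.3] rot [179.4   1.7   9.6] delta tool mm [-1.6 -0.9 -0.1] units [-0.08 -0.05 -0.  ] F [ 0.2  0.3 -1.4]
```

```bash
python3 -m pendant '[[[-0.06,-0.005,0.02,0],[-0.06,-0.005,0.02,0],[-0.06,-0.005,0.02,0],[-0.06,-0.005,0.02,0],[-0.06,-0.005,0.02,0],[-0.06,-0.005,0.02,0],[-0.06,-0.005,0.02,0],[-0.06,-0.005,0.02,0],[0,0,0,0],[0,0,0,0]]]' 0.7 20
python3 - <<'E'
from tgt import *
tgt(54,45,12,72.6,8.4)
b=snapshot("side")[:,:,::-1];c=snapshot("scene")[:,:,::-1]
cv2.imwrite("pics/a14.png",np.vstack([cv2.resize(b[250:340,190:300],(480,393),interpolation=2)[:295],cv2.resize(c[140:220,270:370],(480,300),interpolation=2)]))
E
```

```text
time: 28.02
tool_pos: [479.2, 112.4, 80.4]
tcp_rot: [179.4, 1.6, 9.6]
ft_force: [1.0, 1.0, -0.4]
finger_gap: 72.5
TCP [473.6 113.1  78.9] now [479.2 112.4  80.4] rot [179.4   1.6   9.6] delta tool mm [-5.3 -1.7  1.7] units [-0.27 -0.09  0.08] F [ 1.   1.  -0.4]
```

View pics/a14.png

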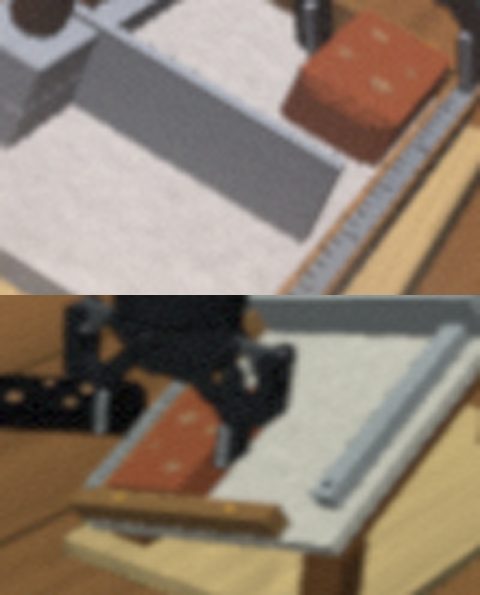

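```bash
python3 -m pendant '[[[-0.06,-0.01,0.02,0],[-0.06,-0.01,0.02,0],[-0.06,-0.01,0.02,0],[-0.05,-0.01,0.02,0],[0,0,0,0],[0,0,0,0],[0,0,0,0],[0,0,0,0],[0,0,0,0],[0,0,0,0]]]' 0.7 20
python3 - <<'E'
from tgt import *
tgt(54,45,12,72.6,8.4)
b=snapshot("side")[:,:,::-1]
cv2.imwrite("pics/a15.png",cv2.resize(b[250:340,190:300],(660,540),interpolation=2))
E
```

```text
time: 28.95
tool_pos: [474.3, 112.3, 78.9]
tcp_rot: [179.3, 1.6, 9.6]
ft_force: [0.8, 0.5, -0.1]
finger_gap: 72.6
TCP [473.6 113.1  78.8] now [474.3 112.3  78.9] rot [179.3   1.6   9.6] delta tool mm [-0.6 -0.9  0.1] units [-0.03 -0.05  0.01] F [ 0.8  0.5 -0.1]
```

View pics/a15.png

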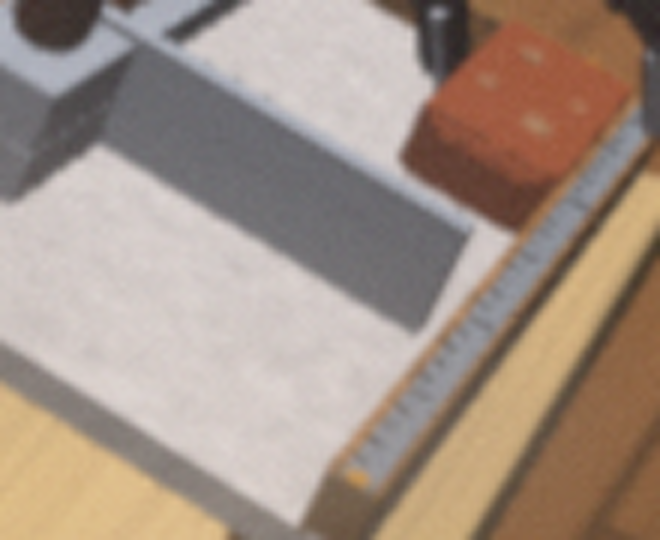

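Brick moves with low force and is now very near the side fence; keep pushing until force rises.

```bash
python3 -m pendant '[[[-0.06,-0.01,0.02,0],[-0.05,-0.01,0.015,0],[0,0,0,0],[0,0,0,0],[0,0,0,0],[0,0,0,0],[0,0,0,0],[0,0,0,0],[0,0,0,0],[0,0,0,0]]]' 0.7 20
python3 -m pendant '[[[-0.06,-0.01,0.02,0],[0,0,0,0],[0,0,0,0],[0,0,0,0],[0,0,0,0],[0,0,0,0],[0,0,0,0],[0,0,0,0],[0,0,0,0],[0,0,0,0]]]' 0.7 20
python3 - <<'E'
from tgt import *
tgt(54,45,12,72.6,8.4)
E
```

```text
time: 29.83
tool_pos: [473.7, 112.3, 79.1]
tcp_rot: [179.3, 1.4, 9.6]
ft_force: [1.5, 0.5, 0.2]
finger_gap: 72.5
time: 30.67
tool_pos: [473.6, 112.3, 79.2]
tcp_rot: [179.3, 1.2, 9.6]
ft_force: [2.4, -0.2, 0.8]
finger_gap: 72.5
TCP [473.7 113.2  78.6] now [473.6 112.3  79.2] rot [179.3   1.2   9.6] delta tool mm [ 0.3 -0.8  0.6] units [ 0.01 -0.04  0.03] F [ 2.4 -0.2  0.8]
```

```bash
python3 -m pendant '[[[-0.09,0,0.02,0],[0,0,0,0],[0,0,0,0],[0,0,0,0],[0,0,0,0],[0.1,0,-0.03,0],[0.2,0,-0.1,0],[0.1,0,-0.2,0],[0,0,-0.4,0],[0,0,-0.5,0]]]' 0.7 20
python3 -m pendant '[[[0,0,-0.7,0],[0,0,-0.8,0],[0,0,-0.8,0],[0,0.3,-0.8,0],[0,0.5,-0.6,0],[0,0.5,-0.4,0],[0,0.4,0,0],[0,0.2,0,0],[0,0,0,0],[0,0,0,0]]]' 0.7 20
python3 - <<'E'
from h import *
st=sense();s=snapshot("wrist"); np.savez("w16.npz",p=st['tool_pos'],r=st['tcp_rot'])
cv2.imwrite("pics/wrist16.png",s[:,:,::-1])
a=s[:,:,::-1][40:240,190:420];cv2.imwrite('pics/z16.png',cv2.resize(a,None,fx=3,fy=3,interpolation=2))
b=snapshot("side")[:,:,::-1]
cv2.imwrite("pics/a16.png",cv2.resize(b[250:340,190:300],(660,540),interpolation=2))
E
```

```text
time: 31.5
tool_pos: [478.4, 113.7, 102.4]
tcp_rot: [179.3, 1.5, 9.6]
ft_force: [-0.7, 0.8, 0.2]
finger_gap: 72.6
time: 32.33
tool_pos: [487.9, 75.9, 197.1]
tcp_rot: [179.3, 1.3, 9.6]
ft_force: [-1.2, 0.3, -0.2]
finger_gap: 72.8
```

View pics/z16.png

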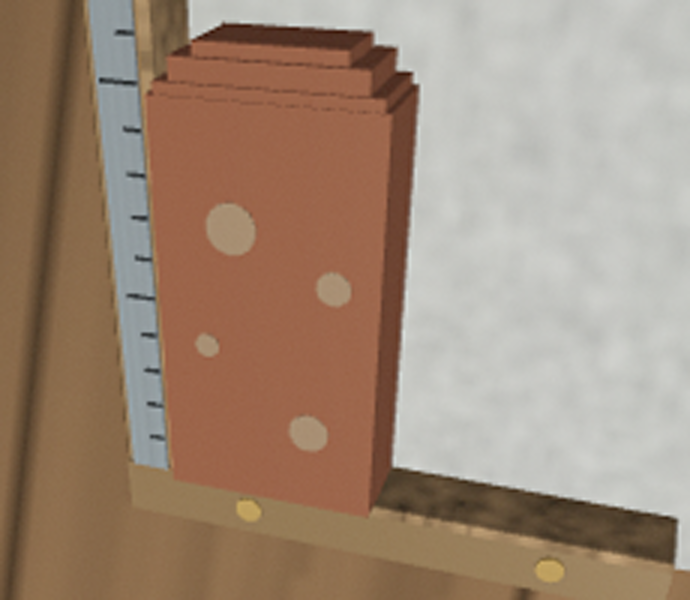

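View pics/a16.png

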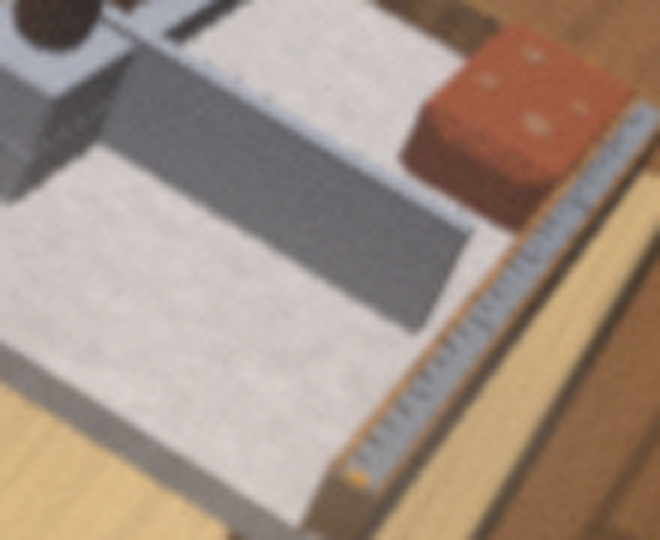

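```bash
python3 - <<'E'
from meas import *
w=np.load('w16.npz');C=cam('wrist',w['p'],w['r'])
f=lambda x,y:(190+x/3,40+y/3)
for p in [(148,92),(161,285),(174.5,478),(391,113),(369,515)]: print('top',p,onp(C,f(*p),25).round(1))
for p in [(136,0),(171,465)]: print('fence top',p,onp(C,f(*p),20).round(1))
for p in [(395,512),(675,560)]: print('low fence top',p,onp(C,f(*p),20).round(1))
for X in [(0,0,20),(0,100,20),(0,0,25),(0,100,25),(54,0,25),(128,0,20)]: 
    q_=proj(C,W(X));print(X,((q_-[190,40])*3).round(0))
E
```

```text
top (148, 92) [ 0.1 99.7 25. ]
top (161, 285) [-0.  55.7 25. ]
top (174.5, 478) [-0.   0.3 25. ]
top (391, 113) [53.4 99.7 25. ]
top (369, 515) [54.   0.7 25. ]
fence top (136, 0) [ -3.6 116.6  20. ]
fence top (171, 465) [-3.2  0.7 20. ]
low fence top (395, 512) [59.7 -0.4 20. ]
low fence top (675, 560) [127.8   1.5  20. ]
(0, 0, 20) [182. 469.]
(0, 100, 20) [157.  85.]
(0, 0, 25) [175. 479.]
(0, 100, 25) [147.  91.]
(54, 0, 25) [369. 517.]
(128, 0, 20) [674. 565.]
```

```bash
python3 -m pendant '[[[0,0,-0.6,0],[0.2,0,-0.8,0],[0.4,-0.2,-0.8,0],[0.4,-0.5,-0.8,0],[0.4,-0.7,-0.7,0],[0.4,-0.7,-0.7,0],[0.4,-0.7,-0.5,0],[0.4,-0.7,-0.3,0],[0.4,-0.7,0,0],[0.4,-0.7,0,0]]]' -1 20
python3 -m pendant '[[[0.3,-0.7,0,0],[0.3,-0.7,0,0],[0.3,-0.7,0,0],[0.3,-0.7,0,0],[0.2,-0.7,0,0],[0.2,-0.7,0,0],[0,-0.5,0,0],[0,-0.3,0,0],[0,0,0,0],[0,0,0,0]]]' -1 20
python3 - <<'E'
from tgt import *
tgt(145,256,62,0,0)
st=sense();s=snapshot("wrist"); np.savez("w17.npz",p=st['tool_pos'],r=st['tcp_rot']);cv2.imwrite("pics/wrist17.png",s[:,:,::-1])
E
```

```text
time: 33.27
tool_pos: [538.7, 191.2, 304.3]
tcp_rot: [179.4, 1.8, 9.7]
ft_force: [0.0, -0.8, 0.0]
finger_gap: 0.2
time: 34.1
tool_pos: [551.2, 307.0, 305.1]
tcp_rot: [179.4, 2.0, 10.1]
ft_force: [-0.6, -0.4, 0.5]
finger_gap: -0.2
TCP [550.  301.1 229.8] now [551.2 307.  305.1] rot [179.4   2.   10.1] delta tool mm [ 0.4  4.8 75.3] units [0.02 0.24 3.77] F [-0.6 -0.4  0.5]
```

View pics/wrist17.png

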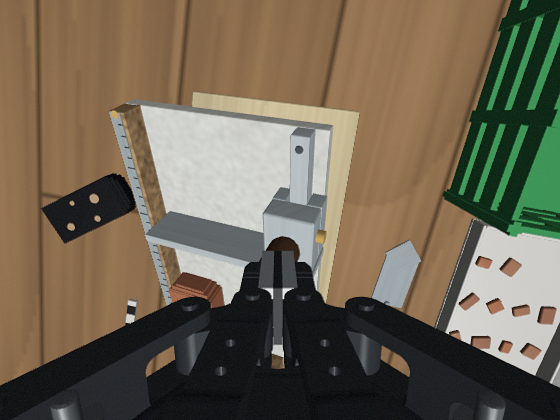

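```bash
python3 - <<'E'
from tgt import *
w=np.load('w17.npz');C=cam('wrist',w['p'],w['r'])
c=187.75
for X in [(145,c+34,83),(145,c+46.5,83),(125,c+60,41),(165,c+60,41),(8,c,42),(8,c+8,42),(145,c+46.5,60),(145,c+46.5,41)]: print(X,proj(C,W(X)).round(0))
print('tcp',proj(C,w['p']))
for uv,z in [((266,206),41),((320,209),41),((148,240),42),((173,212),0)]: print(uv,onp(C,uv,z).round(1))
E
python3 - <<'E'
import cv2
a=cv2.imread('pics/wrist17.png')[170:300,130:350];cv2.imwrite('pics/z17.png',cv2.resize(a,None,fx=3.5,fy=3.5,interpolation=2))
E
```

```text
(145, 221.75, 83) [267. 285.]
(145, 234.25, 83) [267. 272.]
(125, 247.75, 41) [263. 213.]
(165, 247.75, 41) [315. 225.]
(8, 187.75, 42) [148. 240.]
(8, 195.75, 42) [146. 234.]
(145, 234.25, 60) [279. 249.]
(145, 234.25, 41) [288. 233.]
tcp [277.83470821 268.70207555]
(266, 206) [127.8 254.7  41. ]
(320, 209) [167.3 261.7  41. ]
(148, 240) [  8. 188.  42.]
(173, 212) [  7.4 191.3   0. ]
```

View pics/z17.png

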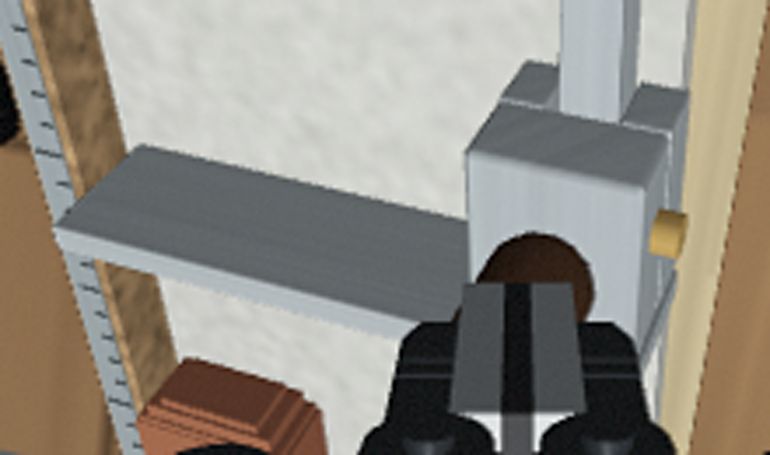

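```bash
python3 -m pendant '[[[0,0,0.4,0],[0,0,0.5,0],[0,0,0.5,0],[0,0,0.5,0],[0,0,0.5,0],[0,0,0.3,0],[0,0,0.2,0],[0,0,0,0],[0,0,0,0],[0,0,0,0]]]' -1 20
python3 - <<'E'
from tgt import *
tgt(145,252,58,0,0)
E
```

```text
time: 34.98
tool_pos: [548.3, 301.8, 238.5]
tcp_rot: [179.4, 2.2, 9.9]
ft_force: [-0.2, 0.7, 0.6]
finger_gap: -0.2
TCP [551.6 298.9 224.9] now [548.3 301.8 238.5] rot [179.4   2.2   9.9] delta tool mm [ 3.3  3.2 13.5] units [0.16 0.16 0.68] F [-0.2  0.7  0.6]
```

```bash
python3 -m pendant '[[[0.1,0,0.2,0],[0.08,0,0.2,0],[0,0,0.2,0],[0,0,0.05,0],[0,0,0,0],[0,0,0,0],[0,0,0,0],[0,0,0,0],[0,0,0,0],[0,0,0,0]]]' -1 20
python3 - <<'E'
from tgt import *
tgt(145,252,58,0,0)
b=snapshot("side")[:,:,::-1]
cv2.imwrite("pics/a18.png",cv2.resize(b[200:320,130:290],(640,480),interpolation=2))
E
```

```text
time: 35.82
tool_pos: [553.0, 303.0, 226.6]
tcp_rot: [179.4, 2.0, 9.9]
ft_force: [-0.1, -1.1, 0.2]
finger_gap: -0.2
TCP [551.6 298.9 224.9] now [553.  303.  226.6] rot [179.4   2.    9.9] delta tool mm [-2.   3.8  1.8] units [-0.1   0.19  0.09] F [-0.1 -1.1  0.2]
```

View pics/a18.png

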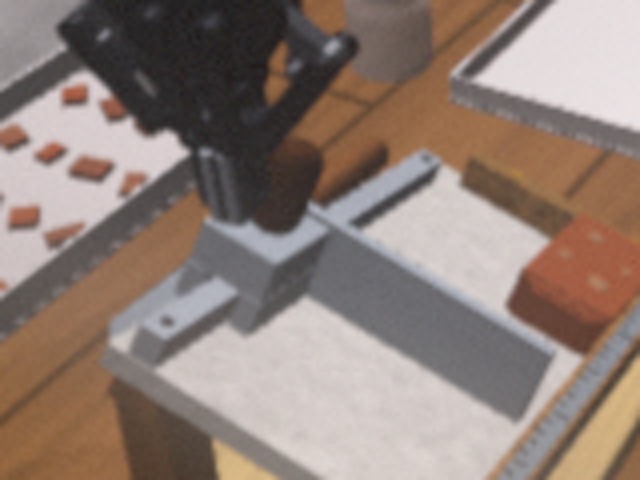

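```bash
python3 -m pendant '[[[-0.05,0.2,0.07,0],[-0.05,0.3,0.11,0],[0,0.4,0.145,0],[0,0.4,0.145,0],[0,0.4,0.145,0],[0,0.4,0.145,0],[0,0.4,0.145,0],[0,0.3,0.11,0],[0,0.2,0.07,0],[0,0,0,0]]]' -1 20
python3 - <<'E'
from tgt import *
tgt(145,168,58,0,0); print(D(sense()['tool_pos']))
E
```

```text
time: 36.7
tool_pos: [561.8, 236.8, 203.3]
tcp_rot: [179.5, 1.9, 9.9]
ft_force: [1.1, 0.8, 0.1]
finger_gap: 0.2
TCP [564.9 221.  196.4] now [561.8 236.8 203.3] rot [179.5   1.9   9.9] delta tool mm [ 0.6 16.   7. ] units [0.03 0.8  0.35] F [1.1 0.8 0.1]
[144.95768051 185.47273822  59.12178569]
```

```bash
python3 -m pendant '[[[0,0.1,0.04,0],[0,0.1,0.04,0],[0,0.1,0.04,0],[0,0.1,0.04,0],[0,0.08,0.03,0],[0,0,0,0],[0,0,0,0],[0,0,0,0],[0,0,0,0],[0,0,0,0]]]' -1 20
python3 - <<'E'
from tgt import *
print(D(sense()['tool_pos']),M.T@sense()['ft_force'])
b=snapshot("side")[:,:,::-1]
cv2.imwrite("pics/a19.png",cv2.resize(b[200:320,130:290],(640,480),interpolation=2))
E
```

```text
time: 37.53
tool_pos: [563.5, 227.0, 199.7]
tcp_rot: [179.5, 1.9, 9.9]
ft_force: [0.6, 0.8, 0.0]
finger_gap: 0.1
[144.99841733 174.85733657  59.15057802] [ 0.61293505  0.69327431 -0.4330089 ]
```

View pics/a19.png

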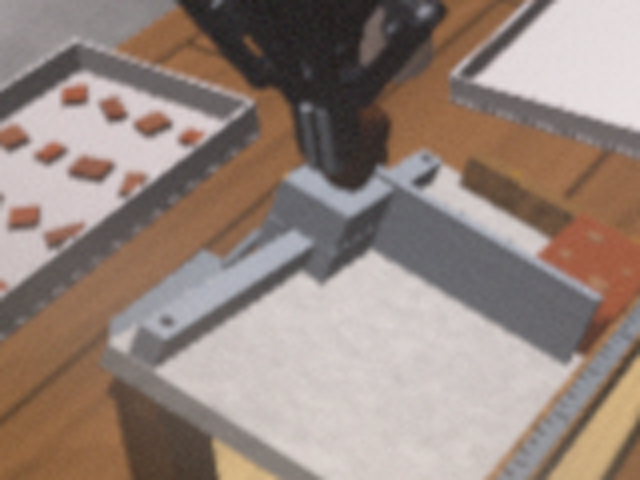

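```bash
python3 -m pendant '[[[0,0.06,0.02,0],[0,0.06,0.02,0],[0,0.06,0.02,0],[0,0,0,0],[0,0,0,0],[0,0,0,0],[0,0,0,0],[0,0,0,0],[0,0,0,0],[0,0,0,0]]]' -1 20
python3 - <<'E'
from tgt import *
print(D(sense()['tool_pos']),M.T@sense()['ft_force'])
E
```

```text
time: 38.42
tool_pos: [564.1, 223.6, 198.5]
tcp_rot: [179.6, 1.9, 9.9]
ft_force: [0.3, 1.5, -0.1]
finger_gap: -0.1
[145.01096484 171.19149666  59.20385878] [ 0.31405598  1.34166909 -0.77382099]
```

```bash
python3 -m pendant '[[[0,0.05,0.02,0],[0,0.05,0.02,0],[0,0,0,0],[0,0,0,0],[0,0,0,0],[0,0,0,0],[0,0,0,0],[0,0,0,0],[0,0,0,0],[0,0,0,0]]]' -1 20
python3 - <<'E'
from tgt import *
print(D(sense()['tool_pos']),M.T@sense()['ft_force'])
b=snapshot("side")[:,:,::-1]
cv2.imwrite("pics/a20.png",cv2.resize(b[220:310,220:320],(640,576),interpolation=2))
E
```

```text
time: 39.25
tool_pos: [564.5, 221.4, 197.7]
tcp_rot: [179.6, 1.9, 9.9]
ft_force: [0.6, 1.9, -0.3]
finger_gap: -0.1
[144.99966725 168.89320959  59.15113104] [ 0.61694649  1.53648697 -1.0835206 ]
```

View pics/a20.png

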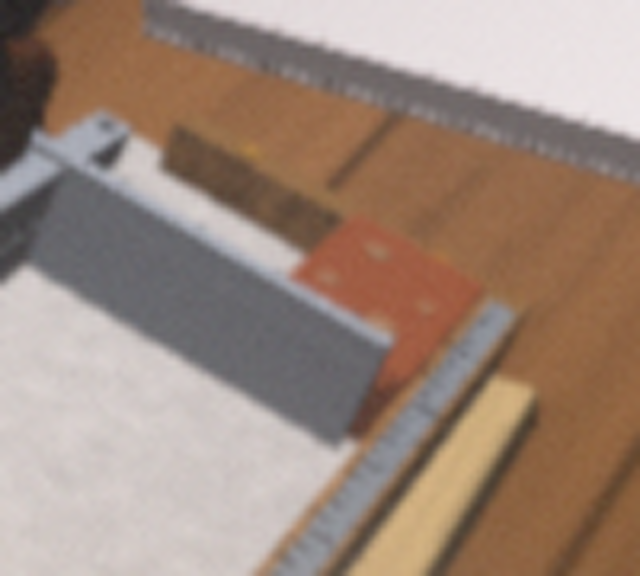

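```bash
python3 -m pendant '[[[0,0.05,0.02,0],[0,0.03,0.01,0],[0,0,0,0],[0,0,0,0],[0,0,0,0],[0,0,0,0],[0,0,0,0],[0,0,0,0],[0,0,0,0],[0,0,0,0]]]' -1 20
python3 - <<'E'
from tgt import *
print(D(sense()['tool_pos']),M.T@sense()['ft_force'])
E
```

```text
time: 40.13
tool_pos: [564.7, 220.0, 197.2]
tcp_rot: [179.6, 1.9, 9.9]
ft_force: [0.0, 2.1, 0.1]
finger_gap: -0.0
[145.05719351 167.3734689   59.19284325] [ 0.16665152  1.96268015 -0.66588424]
```

```bash
python3 -m pendant '[[[0,0.05,0.02,0],[0,0.03,0.01,0],[0,0,0,0],[0,0,0,0],[0,0,0,0],[0,0,0,0],[0,0,0,0],[0,0,0,0],[0,0,0,0],[0,0,0,0]]]' -1 20
python3 - <<'E'
from tgt import *
print(D(sense()['tool_pos']),M.T@sense()['ft_force'])
E
```

```text
time: 40.97
tool_pos: [564.8, 220.0, 197.2]
tcp_rot: [179.7, 1.8, 10.0]
ft_force: [-0.6, 3.4, -0.1]
finger_gap: -0.2
[145.06235935 167.29707288  59.16805212] [-0.47889621  3.17381093 -1.19403553]
```

```bash
python3 -m pendant '[[[0,0.06,0.02,0],[0,0.04,0.015,0],[0,0,0,0],[0,0,0,0],[0,0,0,0],[0,0,0,0],[0,0,0,0],[0,0,0,0],[0,0,0,0],[0,0,0,0]]]' -1 20
python3 - <<'E'
from tgt import *
print(D(sense()['tool_pos']),M.T@sense()['ft_force'])
E
```

```text
time: 41.8
tool_pos: [564.8, 219.9, 197.2]
tcp_rot: [180.0, 1.8, 10.1]
ft_force: [-0.2, 3.4, 0.7]
finger_gap: -0.3
[145.09377775 167.27288396  59.17428133] [ 0.18907974  3.45213641 -0.60296123]
```

```bash
python3 -m pendant '[[[0,0.04,0.015,0],[0,0.04,0.015,0],[0,0.04,0.015,0],[0,0.04,0.015,0],[0,0.04,0.015,0],[0,0.04,0.015,0],[0,0.04,0.015,0],[0,0.04,0.015,0],[0,0.04,0.015,0],[0,0.04,0.015,0]]]' -1 20
python3 - <<'E'
from tgt import *
print(D(sense()['tool_pos']),M.T@sense()['ft_force'])
E
```

```text
time: 42.63
tool_pos: [564.8, 219.7, 197.2]
tcp_rot: [-179.3, 1.6, 10.4]
ft_force: [-1.0, 6.9, 1.9]
finger_gap: 0.0
[145.14019603 167.09859652  59.27662492] [ 0.01385664  7.2385042  -0.62172662]
```

```bash
python3 -m pendant '[[[0,0.03,0.01,0],[0,0.02,0.008,0],[0,0.01,0.005,0],[0,0.01,0.005,0],[0,0.01,0.005,0],[0,0.01,0.005,0],[0,0.01,0.005,0],[0,0.01,0.005,0],[0,0.01,0.005,0],[0,0.01,0.005,0]]]' -1 20
python3 - <<'E'
from tgt import *
print(D(sense()['tool_pos']),M.T@sense()['ft_force'])
E
```

```text
time: 43.47
tool_pos: [564.8, 219.9, 197.3]
tcp_rot: [-179.0, 1.5, 10.5]
ft_force: [-1.3, 4.5, 2.2]
finger_gap: 0.1
[145.15030557 167.26007145  59.31984503] [-0.31498564  5.093941    0.65565632]
```

```bash
python3 -m pendant '[[[0,0.045,0.015,0],[0,0.045,0.015,0],[0,0.045,0.015,0],[0,0.045,0.015,0],[0,0.045,0.015,0],[0,0.045,0.015,0],[0,0.045,0.015,0],[0,0.045,0.015,0],[0,0.045,0.015,0],[0,0.045,0.015,0]]]' -1 20
python3 - <<'E'
from tgt import *
print(D(sense()['tool_pos']),M.T@sense()['ft_force'])
E
```

```text
time: 44.3
tool_pos: [564.8, 219.8, 197.4]
tcp_rot: [-178.2, 1.4, 10.8]
ft_force: [-1.8, 8.0, 2.5]
finger_gap: -0.2
[145.15819227 167.19021718  59.45425825] [-0.53162325  8.51106628 -0.2983564 ]
```

```bash
python3 -m pendant '[[[0,0.04,0.015,0],[0,0.035,0.015,0],[0,0.035,0.015,0],[0,0.035,0.015,0],[0,0.035,0.015,0],[0,0.035,0.015,0],[0,0.035,0.015,0],[0,0.035,0.015,0],[0,0.035,0.015,0],[0,0.035,0.015,0]]]' -1 20
python3 - <<'E'
from tgt import *
print(D(sense()['tool_pos']),M.T@sense()['ft_force'])
E
```

```text
time: 45.13
tool_pos: [564.8, 219.9, 197.6]
tcp_rot: [-177.5, 1.2, 11.1]
ft_force: [-1.3, 7.1, 3.6]
finger_gap: 0.1
[145.17687321 167.33989232  59.55617218] [0.23392637 8.01849269 0.87930558]
```

```bash
python3 -m pendant '[[[0,0.01,0.005,0],[0,0,0,0],[0,-0.02,-0.01,0],[0,-0.05,-0.02,0],[0,-0.1,-0.04,0],[0,-0.2,-0.08,0],[0,-0.2,-0.1,0],[0,-0.2,-0.2,0],[0,0,-0.4,0],[0,0,-0.5,0]]]' -1 20
python3 -m pendant '[[[0,0,-0.6,0],[0,0,-0.8,0],[0,0,-0.8,0],[0,0,-0.8,0],[0,0,-0.8,0],[0,0,-0.5,0],[0,0,-0.2,0],[0,0,0,0],[0,0,0,0],[0,0,0,0]]]' -1 20
python3 - <<'E'
from h import *
st=sense();s=snapshot("wrist"); np.savez("w21.npz",p=st['tool_pos'],r=st['tcp_rot'])
cv2.imwrite("pics/wrist21.png",s[:,:,::-1])
b=snapshot("side")[:,:,::-1];c=snapshot("scene")[:,:,::-1]
cv2.imwrite("pics/a21.png",np.vstack([cv2.resize(b[220:310,220:320],(600,540),interpolation=2)[60:360],cv2.resize(c[110:220,270:400],(600,508),interpolation=2)[200:500]]))
E
```

```text
time: 45.97
tool_pos: [561.0, 232.0, 223.2]
tcp_rot: [-177.8, 1.6, 10.9]
ft_force: [0.4, -0.7, -1.4]
finger_gap: 0.2
time: 46.8
tool_pos: [566.3, 228.6, 330.1]
tcp_rot: [-177.8, 1.0, 10.9]
ft_force: [0.9, -0.0, 0.0]
finger_gap: -0.1
```

View pics/a21.png

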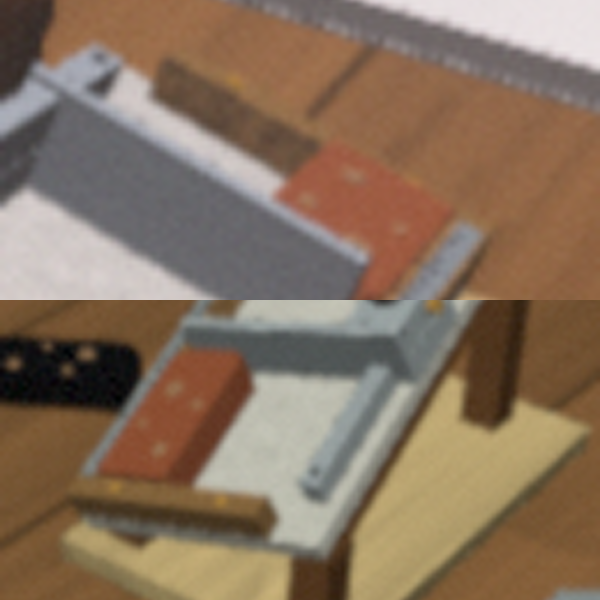

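View pics/wrist21.png

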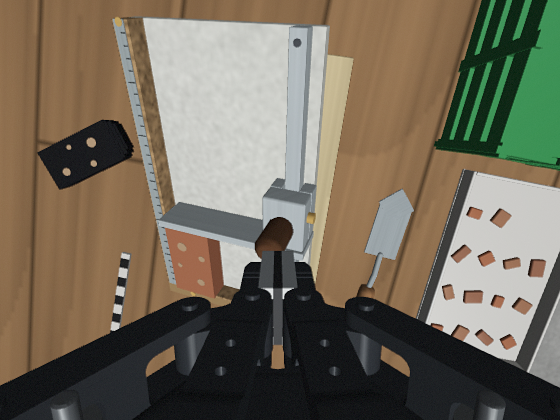

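```bash
python3 -m pendant '[[[-0.2,0.7,0,0],[-0.4,0.8,0,0],[-0.4,0.8,0,0],[-0.4,0.8,0,0],[-0.4,0.8,0,0],[-0.4,0.8,0,0],[-0.2,0.8,0,0],[0,0.5,0,0],[0,0.2,0,0],[0,0,0,0]]]' -1 20
python3 - <<'E'
from meas import *
st=sense();s=snapshot("wrist"); np.savez("w22.npz",p=st['tool_pos'],r=st['tcp_rot'])
cv2.imwrite("pics/z22.png",cv2.resize(s[:,:,::-1][40:240,150:380],None,fx=3,fy=3,interpolation=2))
C=cam('wrist',st['tool_pos'],st['tcp_rot'])
for X in [(0,0,25),(54,0,25),(54,100,25),(0,100,25),(0,0,20),(128,0,20),(8,110,42)]: print(X,((proj(C,W(X))-[150,40])*3).round(0))
E
```

```text
time: 47.78
tool_pos: [537.3, 87.9, 316.9]
tcp_rot: [-177.9, 1.8, 11.0]
ft_force: [-0.6, 0.3, 0.5]
finger_gap: 0.2
(0, 0, 25) [202. 437.]
(54, 0, 25) [331. 464.]
(54, 100, 25) [326. 192.]
(0, 100, 25) [177. 174.]
(0, 0, 20) [208. 432.]
(128, 0, 20) [529. 496.]
(8, 110, 42) [168. 158.]
```

View pics/z22.png

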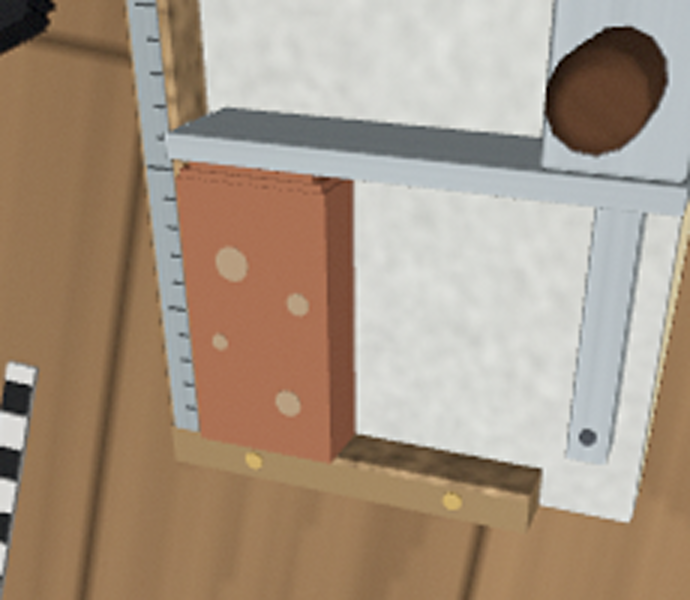

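```bash
python3 - <<'E'
from bench import *
print(hand_in())
E
```

```text
the job is handed in; nothing more can be done
None
```

I measured the brick and handed the job in at about 48 s. It lies in the low corner with its worn end up, and the jaw was left on it.

- **Set-down:** I gripped the brick across its width and tilted it in the grip against the plate to match the slope. I then opened the fingers slowly, so it settled flat on the board without dropping. It hung about 8 mm off the side fence, and I eased it home with a push of about 2.5 N.
- **Measuring:** I pushed the jaw down from behind its handle. It met the brick at about 110 mm. That figure comes from the finger position and is good to a few mm; I did not read it off the scale. The tool force was 7 to 8.5 N in three of the last four pressing calls (5 N in the other), including the last 1.6 s. I put jaw friction at about 2 N, so the pressure on the brick was about 5 to 6.5 N.
- **Last checks:** In the final picture the brick's square-end corners came within 1 mm of their fully home places. An earlier picture, taken just before the jaw was moved, showed the brick square to the fences within about 0.5°. The jaw showed no gap at the worn end, and the fingers were clear of everything.
- **Not checked:** The leftover contact force between jaw and brick cannot be measured directly, so the jaw staying in contact is judged by eye. The tool tilted by up to about 2.5° while pressing, which did no visible harm. I did not measure whether the other finds and tools had moved, but no move went close to them.

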